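Sort the donated metalware and brush at the second-hand shop

TASK

Sort the donations on the intake table: stand both steel drinking flasks upright in the slatted wooden crate, stand both spice shakers upright in the round steel tray, and lay the scrubbing brush bristles down in the long shallow grey tray, lying along it. Lower each thing in rather than dropping it, and leave the bowl and the candlestick where they are.

Things in the scene. Friction and masses are not known exactly. Their poses are not given: they have to be found in the camera images.
- flask_a_mid (a point): loose drinking flask, all brushed steel with a domed top, stands upright; 54 mm diameter, 130 mm tall, straight-sided up to 105 mm from its foot, about 0.25 kg. Point: on its axis half-way up (65 mm above the foot); z up along the axis
- flask_b_mid (a point): loose drinking flask, brushed steel with a narrower black cap (42 mm diameter, top 20 mm), stands upright; 60 mm diameter, 120 mm tall in all, straight-sided up to 90 mm from its foot, about 0.25 kg. Point: on its axis half-way up (60 mm above the foot); z up along the axis
- shaker_a_mid (a point): loose spice shaker, steel with a small domed pierced top, stands upright; 48 mm diameter, 76 mm tall, straight-sided up to 60 mm from its foot, about 0.14 kg. Point: on its axis half-way up (38 mm above the foot); z up along the axis
- shaker_b_mid (a point): loose spice shaker, white ceramic body with a flat pierced steel cap, stands upright; 46 mm diameter, 72 mm tall, straight-sided up to 58 mm from its foot, about 0.14 kg. Point: on its axis half-way up (36 mm above the foot); z up along the axis
- brush_mid (a point): loose scrubbing brush lying bristles down: a light wooden block 120 mm long (x), 48 mm wide (y), 30 mm thick, over 22 mm of stiff bristles (108 x 42 mm); 52 mm tall in all, about 0.15 kg. Point: its centre, half-way up (26 mm above the underside of the bristles); x along its length, z up; 22 mm above the underside and higher is wood
- crate: low slatted wooden crate, fixed to the table, outside 110 mm (x) by 200 mm (y), walls 8 mm thick and 55 mm high, inner floor 8 mm above the table, so inside 94 x 184 mm: for the two flasks. Origin: centre of its underside on the table; z up, y along its length
- round_tray: round shallow steel tray, fixed to the table, 190 mm across the rim, flat inside about 170 mm across, rim 18 mm high, inner floor 4 mm above the table: for the two shakers. Origin: centre of its underside on the table; z up
- long_tray: shallow oblong grey plastic tray, fixed to the table, outside 100 mm (x) by 180 mm (y), walls 5 mm thick and 18 mm high, inner floor 5 mm above the table, so inside 90 x 170 mm: for the brush. Origin: centre of its underside on the table; z up, y along its length
- bowl: loose steel bowl, 120 mm across, 45 mm high; not part of the job, stays where it is. Origin: centre of its underside
- candlestick: loose small brass candlestick, foot 70 mm across, 75 mm high; not part of the job, stays where it is. Origin: centre of its underside
Not all that is in view belongs to the job. What is shaped like the part that bears flask_b_mid but green is not meant. What is shaped like the part that bears flask_a_mid but pink is not meant.

How it is judged:
By the outcome, as a careful person would: the job done as asked, in the order asked, and still so for the second after the job is handed in, with the robot touching nothing.
It also fails if it takes over 122 s, if anything falls off the work surface, if the arm or the gripper's body presses on something with over 40 N, if the wrist force passes 120 N, or if a joint passes its speed limit or range.

ROBOT

A 6-joint arm with a two-finger parallel gripper is mounted at the origin on the work surface. World frame = base frame: x ahead of the robot, y to its left, z up, the work surface at z = 0. Lengths are in mm, angles in rad, forces in N, time in s.
With the tool pointing down it reaches from about 400 to 925 mm from the base axis. Payload 3.4 kg.
Tool frame: the origin (TCP) lies at the very end of the fingers, on their centre line; the grasp point (between the pads) lies 19 mm behind it; z points along the fingers, y is the direction in which the jaws open and shut (so a half turn about z gives the same grasp; the last joint's range is limited). The gripper opens to 85 mm and grips with 20 to 120 N. Pads are 22 mm wide; open, the fingers measure 114 mm over their backs; the gripper's body (76 mm by 85 mm) begins 54 mm behind the grasp point. The pads swing forward as they close: fully open they stand 13 mm farther back than shut.
Start: joints at [1.099, 0.307, 1.506, -0, 1.328, -0.073], TCP at [223.303, 529.874, 231.305] pointing down, gripper open.
Joint ranges: [-3.12, 3.12], [-1.05, 2.28], [0.14, 2.33], [-1.42, 4.57], [0.1, 2.73], [-2.68, 2.68]. Speed limits (rad/s): [2.57, 2.57, 3.14, 3.14, 3.14, 3.14].

INTERFACE

Orientations are given as a 3x3 rotation matrix whose columns are the frame's x, y, z axes.
In Python, from cell import ctrl gives the robot as it stands. The module is installed in compiled form; this text tells all that it offers.
- The arm moves only by the shell command python3 -m handwheel 'ROWS' [OPENING]. ROWS is JSON, a list of rows, each an object of numbers: "tx", "ty", "tz": the shift along the tool's x, y, z scaled (see below); "ax", "ay", "az": the turn, a rotation vector about the tool's x, y, z scaled (see below). A call has 1 to 8 rows; each row shifts and turns the commanded pose from where the row before left it, along the tool's axes as they then stand; what a row does not reach is not made up. The controller multiplies each number of a shift by 0.04 m and each number of a turn by 360 degrees. A row lasts 1/10 s, in which the tool goes at most 50 mm and 8.59 degrees, less where a joint would pass 70% of its speed; a pose out of reach is approached as far as the arm can. A call with a number of a shift or a turn outside -1 to 1 is refused whole. A call with a gripper value outside its range is refused whole. OPENING is the closure, from 0 (fully open) to 1 (shut), set as the call begins (- or left out, the last holds). The fingers move at their own pace and stop on an object; the grip force is fixed at half the most. Time passes only in rows, so rows that do not move let the fingers close. It gives the time, the measured TCP pose, the force and the opening at its end, in the units of the state.
- ctrl.get_obs(): the state, without advancing time (a new reading comes with each control period).
- ctrl.get_image(name): name is "side" or "top"; returns a dict with "color" (420x560x3 uint8, blue, green, red), "depth" (420x560 float32, mm along the optical axis (not along the pixel's ray), 0 where there is no reading), "fx", "fy", "cx", "cy" (pixels), "dist" ([k1, k2, p1, p2, k3] as OpenCV has them; the pictures are not rectified), "view" (4x4, takes a point from world to camera coordinates). Camera axes: x right, y down, z forward; pixel columns grow to the right and rows downward; lengths in mm; the calibration is good to about 2 mm. A picture is of the moment at which its call begins.
- ctrl.job_done(): hands the job in, once; it reports no verdict.
The state is a dict: "time_s": time; "q": joint angles; "joint_velocities": joint speeds; "joint_efforts": joint torques, N m; "eef_pos": TCP position; "ee_rot": TCP orientation; "ft_force": force on the tool from outside, world axes, zero at the start; "moment": the same for the moment, N m; "gripper_width": finger opening in mm.
Only numpy, scipy, OpenCV 4.12 (cv2) and the standard library are available. Lean on these libraries where they do the work, as an engineer would, in place of code of your own. Each camera call takes 0.05 s, during which the arm holds its last target.

## Working session

There is one attempt and no reset: what is moved stays moved. The work goes in short steps, Python scripts to look and compute and a shell command to move; the robot and the scene stay as the last step left them, time stands still between calls to the robot, and variables do not carry over. Pictures are saved under pics/ and viewed, and the job is handed in when it is done.

```bash
mkdir -p pics; ls; cat > h.py <<'E'
import numpy as np, cv2
from cell import ctrl
def grab(n):
    return ctrl.get_image(n)
E
python3 - <<'E'
from h import *
for n in("top","side"):
    im=grab(n); cv2.imwrite(f"pics/{n}0.png",im["color"]); np.savez(f"{n}0.npz",**im)
    print(n,im["fx"],im["fy"],im["cx"],im["cy"],im["dist"]);print(np.round(im["view"],3))
    print((im["depth"]>0).mean())
o=ctrl.get_obs(); print(o)
E
```

```text
pics
top 420.48256904550936 420.48256904550936 281.55244779089975 212.35660194500258 [-0.06731956  0.          0.          0.          0.        ]
[[-9.000000e-03 -1.000000e+00 -1.000000e-02  7.284200e+01]
 [-9.850000e-01  1.100000e-02 -1.740000e-01  5.472670e+02]
 [ 1.740000e-01  8.000000e-03 -9.850000e-01  1.090873e+03]
 [ 0.000000e+00  0.000000e+00  0.000000e+00  1.000000e+00]]
0.9960204081632653
side 419.5916129946981 419.5916129946981 277.81219152557975 203.96737771337953 [-0.079903  0.        0.        0.        0.      ]
[[ 9.850000e-01 -1.700000e-01 -5.000000e-03 -5.130660e+02]
 [-1.350000e-01 -7.600000e-01 -6.360000e-01  1.752960e+02]
 [ 1.040000e-01  6.270000e-01 -7.720000e-01  1.056356e+03]
 [ 0.000000e+00  0.000000e+00  0.000000e+00  1.000000e+00]]
0.9959098639455782
{'time_s': 0.1, 'q': array([ 1.09849716e+00,  3.07503174e-01,  1.50755277e+00, -9.86712056e-06,
        1.32839374e+00, -7.35182300e-02]), 'joint_velocities': array([ 1.06959669e-03, -3.00248982e-03, -3.44099502e-03,  6.22179050e-05,
       -4.56510898e-04, -1.55749048e-03]), 'joint_efforts': array([ 1.66518217e-03, -4.58525562e+01, -2.52608174e+01, -2.33037645e-04,
        5.58567452e-03, -5.62266973e-05]), 'eef_pos': array([223.01814292, 529.30557292, 230.46651719]), 'ee_rot': array([[-9.21535906e-01,  3.88292253e-01, -8.36294935e-04],
       [ 3.88293133e-01,  9.21534423e-01, -1.65808304e-03],
       [ 1.26853773e-04, -1.85271063e-03, -9.99998276e-01]]), 'ft_force': array([-0.76212648, -0.12438991,  0.10149575]), 'moment': array([-0.0350262 ,  0.00497681, -0.05453173]), 'gripper_width': 85.26194331817028}
```

View pics/top0.png

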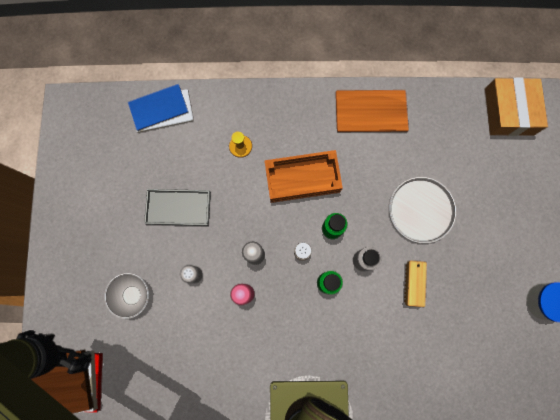

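View pics/side0.png

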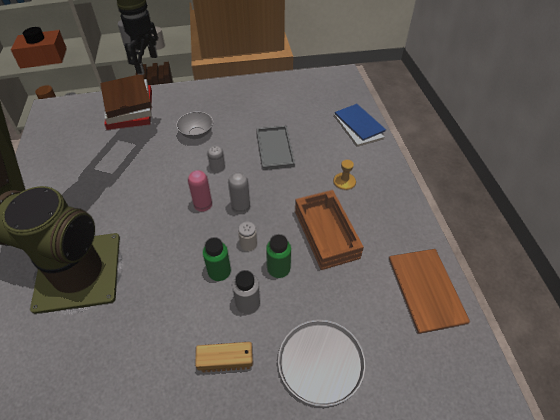

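The top view shows flask_a at about (253,252), flask_b (370,259), shaker_a (190,273), shaker_b (303,251), brush (417,284), round tray (422,210), crate (304,177) and long tray (178,208). The green and pink decoys are at (335,225), (330,283) and (241,294). The side view agrees with this.

```bash
cat >> h.py <<'E'
def cloud(im):
    d=im["depth"]; H,W=d.shape
    K=np.array([[im["fx"],0,im["cx"]],[0,im["fy"],im["cy"]],[0,0,1.]])
    u,v=np.meshgrid(np.arange(W),np.arange(H))
    p=cv2.undistortPoints(np.stack([u,v],-1).reshape(-1,1,2).astype(np.float64),K,np.array(im["dist"],float)).reshape(H,W,2)
    c=np.dstack([p*d[...,None],d])
    V=np.array(im["view"]); w=(c-V[:3,3])@V[:3,:3]
    w[d<=0]=np.nan
    return w
E
cat > m.py <<'E'
from h import *
import sys
im=dict(np.load("top0.npz")) ; s=dict(np.load("side0.npz"))
T=cloud(im);S=cloud(s)
print("table z", np.nanmedian(T[60:400,260:300,2][300:]) if 0 else np.nanmedian(T[330:360,200:260,2]), np.nanmedian(S[180:220,330:340,2]) if 0 else np.nanmedian(S[300:320,120:180,2]))
seeds=dict(flask_a=(253,252,130),flask_b=(370,259,120),shaker_a=(190,273,76),shaker_b=(303,251,72),green1=(335,225,120),green2=(330,283,120),pink=(241,294,130),candle=(240,145,75),bowl=(127,297,45),brush=(417,284,52),crate=(304,177,55),rtray=(422,210,18),ltray=(178,208,18))
for n,(u,v,h) in seeds.items():
    c=T[v,u]
    out=[]
    for P in(T,S):
        r=dict(crate=130,rtray=115,ltray=110,brush=75,bowl=75).get(n,42)
        Q=P.reshape(-1,3); Q=Q[np.hypot(Q[:,0]-c[0],Q[:,1]-c[1])<r]
        zt=np.nanpercentile(Q[:,2],98)
        lo= zt-6 if n in("brush","rtray","ltray","crate","bowl") else 20
        q=Q[Q[:,2]>lo][:,:2].astype(np.float32)
        (cx,cy),rad=cv2.minEnclosingCircle(q); R=cv2.minAreaRect(q)
        out.append((round(float(zt),1),len(q),np.round([cx,cy,rad],1).tolist(),np.round(R[0],1).tolist(),np.round(R[1],1).tolist(),round(R[2],1)))
    print(n,out)
E
python3 m.py
```

```text
table z 0.2899478689741529 0.4347241309972126
flask_a [(129.9, 402, [437.6, 142.7, 27.1], [436.4, 142.1], [52.0, 51.4], 89.0), (128.2, 655, [437.4, 140.5, 26.7], [438.0, 137.4], [52.9, 45.5], 10.8)]
flask_b [(122.7, 525, [419.2, -155.9, 30.5], [418.6, -154.9], [58.3, 58.7], 86.7), (122.1, 884, [419.0, -157.3, 30.1], [420.1, -160.6], [57.1, 53.0], 5.7)]
shaker_a [(78.1, 291, [383.9, 312.2, 24.3], [385.1, 310.3], [45.6, 43.9], 41.3), (76.4, 291, [384.0, 307.5, 23.0], [385.1, 306.1], [43.5, 42.0], 54.2)]
shaker_b [(75.3, 248, [442.5, 13.1, 22.8], [440.9, 13.1], [44.8, 42.2], 89.2), (74.7, 399, [441.5, 13.8, 24.8], [441.8, 11.1], [43.9, 45.0], 36.3)]
green1 [(122.6, 493, [508.6, -72.6, 30.0], [508.1, -72.4], [57.0, 58.4], 43.3), (122.1, 838, [508.8, -73.7, 30.0], [508.3, -77.7], [50.9, 59.5], 83.2)]
green2 [(122.6, 479, [358.9, -55.7, 30.2], [359.1, -54.7], [58.2, 58.7], 43.5), (122.3, 827, [360.2, -57.6, 29.4], [361.3, -60.6], [56.8, 52.1], 19.8)]
pink [(129.3, 409, [331.6, 171.4, 27.1], [332.3, 171.2], [49.7, 53.4], 0.2), (127.6, 624, [332.4, 165.6, 25.8], [332.9, 164.3], [46.8, 46.0],
[... 216 characters left out ...]
3.9, 3.4], 60.9), (430.0, 43, [253.7, 517.0, 14.8], [254.3, 516.7], [29.4, 5.4], 64.6)]
brush [(55.6, 720, [354.1, -289.7, 61.4], [354.2, -288.4], [48.8, 120.4], 86.1), (54.5, 1193, [355.5, -289.0, 62.0], [354.7, -289.2], [47.6, 120.8], 84.4)]
crate [(57.2, 778, [654.5, 8.3, 113.2], [653.2, 8.1], [111.3, 200.6], 8.2), (56.8, 828, [653.6, 9.4, 113.6], [653.6, 9.2], [112.3, 203.6], 8.1)]
rtray [(18.7, 402, [558.2, -327.4, 95.9], [558.8, -327.8], [186.7, 186.2], 89.0), (18.3, 669, [559.7, -326.5, 95.3], [559.3, -327.1], [187.5, 186.6], 80.2)]
ltray [(18.6, 381, [572.4, 362.6, 101.1], [573.4, 362.6], [181.0, 101.5], 88.1), (18.2, 249, [571.7, 359.4, 101.2], [572.0, 362.7], [183.7, 100.9], 87.7)]
```

```bash
cat > p.py <<'E'
# usage: p.py x y z [yaw_of_jaw_deg]  -> turn needed, then shift in tool axes (units of 40 mm), after the turn
from h import *
import sys
from scipy.spatial.transform import Rotation as R
a=[float(v) for v in sys.argv[1:]]
o=ctrl.get_obs();M=o["ee_rot"];p=o["eef_pos"]
yaw=np.degrees(np.arctan2(M[1,1],M[0,1]))
d=0
if len(a)>3: d=(a[3]-yaw+180)%360-180
tilt=np.degrees(np.arccos(-M[2,2]))
M2=R.from_euler('z',d,degrees=True).as_matrix()@M
print("t",round(o["time_s"],2),"pos",p.round(1),"yaw %.1f tilt %.2f"%(yaw,tilt),"w %.1f"%o["gripper_width"],"q6 %.2f"%o["q"][5],"F",o["ft_force"].round(1))
print("az units %.4f (rows %.1f)"%(-d/360,abs(d)/8.59)," shift units",((M2.T@(np.array(a[:3])-p))/40).round(3))
E
python3 p.py 437.3 141.5 230 8.2
```

```text
t 0.1 pos [223.  529.3 230.5] yaw 67.2 tilt 0.11 w 85.3 q6 -0.07 F [-0.8 -0.1  0.1]
az units 0.1638 (rows 6.9)  shift units [-1.036e+01  3.919e+00  3.000e-03]
```

```bash
python3 -m handwheel '[{"az":0.0234},{"az":0.0234},{"az":0.0234},{"az":0.0234},{"az":0.0234},{"az":0.0234},{"az":0.0234},{}]' 0; python3 p.py 437.3 141.5 230 8.2
```

```text
t 0.1 pos [223.  529.3 230.5] yaw 67.2 tilt 0.11 w 85.3 q6 -0.07 F [-0.8 -0.1  0.1]
az units 0.1638 (rows 6.9)  shift units [-1.036e+01  3.919e+00  3.000e-03]validation failed for argument at $[0]...
```

```bash
python3 -m handwheel '[{"tx":0,"ty":0,"tz":0,"ax":0,"ay":0,"az":0.0234}]' 0; python3 -m handwheel --help | head -20
```

```text
time_s: 0.2
eef_pos: [223.1, 529.4, 230.6]
ee_rot: [[-0.853, 0.522, -0.001], [0.522, 0.853, -0.001], [-0.0, -0.001, -1.0]]
ft_force: [0.9, -1.5, 0.1]
gripper_width: 85.5invalid input: not JSON, or not a number
```

```bash
python3 -m handwheel '[{"tx":0,"ty":0,"tz":0,"ax":0,"ay":0,"az":0.0234},{"tx":0,"ty":0,"tz":0,"ax":0,"ay":0,"az":0.0234},{"tx":0,"ty":0,"tz":0,"ax":0,"ay":0,"az":0.0234},{"tx":0,"ty":0,"tz":0,"ax":0,"ay":0,"az":0.0234},{"tx":0,"ty":0,"tz":0,"ax":0,"ay":0,"az":0.0234},{"tx":0,"ty":0,"tz":0,"ax":0,"ay":0,"az":0.0234},{"tx":0,"ty":0,"tz":0,"ax":0,"ay":0,"az":0}]' 0; python3 p.py 437.3 141.5 230 8.2
```

```text
time_s: 0.9
eef_pos: [223.1, 529.5, 230.8]
ee_rot: [[-0.142, 0.99, -0.001], [0.99, 0.142, -0.001], [-0.001, -0.001, -1.0]]
ft_force: [0.6, -0.0, 0.7]
gripper_width: 85.4
t 0.9 pos [223.1 529.5 230.8] yaw 8.2 tilt 0.07 w 85.4 q6 0.96 F [ 0.6 -0.   0.7]
az units -0.0001 (rows 0.0)  shift units [-10.365   3.916   0.027]
```

```bash
python3 -m handwheel '[{"tx":-0.86,"ty":0.325,"tz":0,"ax":0,"ay":0,"az":0},{"tx":-0.86,"ty":0.325,"tz":0,"ax":0,"ay":0,"az":0},{"tx":-0.86,"ty":0.325,"tz":0,"ax":0,"ay":0,"az":0},{"tx":-0.86,"ty":0.325,"tz":0,"ax":0,"ay":0,"az":0},{"tx":-0.86,"ty":0.325,"tz":0,"ax":0,"ay":0,"az":0},{"tx":-0.86,"ty":0.325,"tz":0,"ax":0,"ay":0,"az":0},{"tx":-0.86,"ty":0.325,"tz":0,"ax":0,"ay":0,"az":0},{"tx":-0.86,"ty":0.325,"tz":0,"ax":0,"ay":0,"az":0}]' 0;  python3 -m handwheel '[{"tx":-0.86,"ty":0.325,"tz":0,"ax":0,"ay":0,"az":0},{"tx":-0.86,"ty":0.325,"tz":0,"ax":0,"ay":0,"az":0},{"tx":-0.86,"ty":0.325,"tz":0,"ax":0,"ay":0,"az":0},{"tx":-0.86,"ty":0.325,"tz":0,"ax":0,"ay":0,"az":0},{"tx":0,"ty":0,"tz":0,"ax":0,"ay":0,"az":0},{"tx":0,"ty":0,"tz":0,"ax":0,"ay":0,"az":0}]' ;python3 p.py 437.3 141.5 67 8.2
python3 - <<'E'
from h import *
for n in("top","side"):
    im=grab(n); cv2.imwrite(f"pics/{n}1.png",im["color"])
E
```

```text
time_s: 1.7
eef_pos: [365.7, 270.9, 231.2]
ee_rot: [[-0.147, 0.989, -0.0], [0.989, 0.147, -0.0], [-0.0, -0.0, -1.0]]
ft_force: [0.3, 0.7, -0.6]
gripper_width: 84.8
time_s: 2.3
eef_pos: [436.4, 142.9, 231.1]
ee_rot: [[-0.142, 0.99, -0.001], [0.99, 0.142, 0.0], [0.0, -0.001, -1.0]]
ft_force: [-0.1, 0.3, 0.5]
gripper_width: 85.6
t 2.3 pos [436.4 142.9 231.1] yaw 8.2 tilt 0.06 w 85.6 q6 0.08 F [-0.1  0.3  0.5]
az units -0.0000 (rows 0.0)  shift units [-0.039  0.02   4.101]
```

View pics/side1.png

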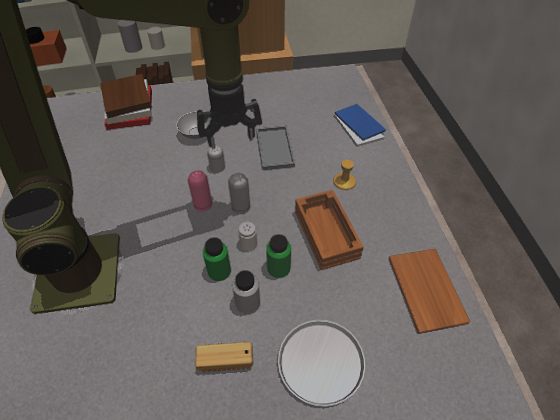

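The gripper hangs above flask_a: its fingertips at about (233,146) in the side view match the projected TCP. I'm going down next.

```bash
python3 -m handwheel '[{"tx":-0.04,"ty":0.02,"tz":0.7,"ax":0,"ay":0,"az":0},{"tx":0,"ty":0,"tz":0.9,"ax":0,"ay":0,"az":0},{"tx":0,"ty":0,"tz":0.9,"ax":0,"ay":0,"az":0},{"tx":0,"ty":0,"tz":0.8,"ax":0,"ay":0,"az":0},{"tx":0,"ty":0,"tz":0.5,"ax":0,"ay":0,"az":0},{"tx":0,"ty":0,"tz":0.3,"ax":0,"ay":0,"az":0},{"tx":0,"ty":0,"tz":0,"ax":0,"ay":0,"az":0},{"tx":0,"ty":0,"tz":0,"ax":0,"ay":0,"az":0}]'; python3 p.py 437.3 141.5 67 8.2
python3 - <<'E'
from h import *
for n in("top","side"):
    im=grab(n); cv2.imwrite(f"pics/{n}2.png",cv2.resize(im["color"][100:300,120:400],None,fx=2.5,fy=2.5))
E
```

```text
time_s: 3.2
eef_pos: [437.2, 143.0, 67.4]
ee_rot: [[-0.145, 0.989, -0.0], [0.989, 0.145, 0.0], [0.0, -0.0, -1.0]]
ft_force: [0.2, 1.1, 1.3]
gripper_width: 85.6
t 3.2 pos [437.2 143.   67.4] yaw 8.3 tilt 0.02 w 85.6 q6 0.08 F [0.2 1.1 1.3]
az units 0.0003 (rows 0.0)  shift units [-0.037 -0.002  0.011]
```

View pics/side2.png

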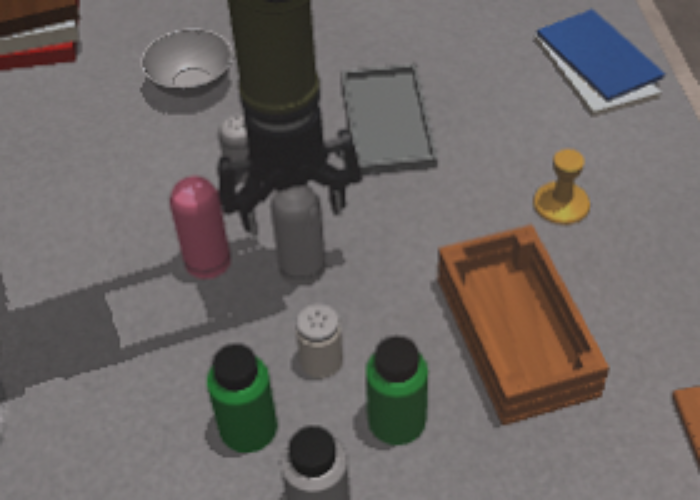

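The fingers straddle the steel flask, which stands at about (298,240) in this crop. Now I close.

```bash
python3 -m handwheel '[{"tx":0,"ty":0,"tz":0,"ax":0,"ay":0,"az":0},{"tx":0,"ty":0,"tz":0,"ax":0,"ay":0,"az":0},{"tx":0,"ty":0,"tz":0,"ax":0,"ay":0,"az":0},{"tx":0,"ty":0,"tz":0,"ax":0,"ay":0,"az":0},{"tx":0,"ty":0,"tz":0,"ax":0,"ay":0,"az":0},{"tx":0,"ty":0,"tz":0,"ax":0,"ay":0,"az":0},{"tx":0,"ty":0,"tz":0,"ax":0,"ay":0,"az":0},{"tx":0,"ty":0,"tz":0,"ax":0,"ay":0,"az":0}]' 1;  python3 p.py 437.3 141.5 67 8.2; python3 -c "
import numpy as np
c=np.array([653.5,8.8]);t=np.radians(98.2);y=np.array([np.cos(t),np.sin(t)]);print('a',c+46*y,'b',c-46*y)"
```

```text
time_s: 4.1
eef_pos: [438.5, 142.2, 68.4]
ee_rot: [[-0.142, 0.99, 0.002], [0.99, 0.142, 0.001], [0.0, 0.002, -1.0]]
ft_force: [-0.6, 1.0, 6.5]
gripper_width: 52.6
t 4.1 pos [438.5 142.2  68.4] yaw 8.2 tilt 0.14 w 52.6 q6 0.08 F [-0.6  1.   6.5]
az units -0.0001 (rows 0.0)  shift units [-0.013 -0.033  0.036]
a [646.93906905  54.32970662] b [660.06093095 -36.72970662]
```

```bash
python3 -m handwheel '[{"tx":0,"ty":0,"tz":-0.2,"ax":0,"ay":0,"az":0},{"tx":0,"ty":0,"tz":-0.5,"ax":0,"ay":0,"az":0},{"tx":0,"ty":0,"tz":-0.7,"ax":0,"ay":0,"az":0},{"tx":0,"ty":0,"tz":-0.6,"ax":0,"ay":0,"az":0},{"tx":0,"ty":0,"tz":-0.4,"ax":0,"ay":0,"az":0},{"tx":0,"ty":0,"tz":-0.2,"ax":0,"ay":0,"az":0},{"tx":0,"ty":0,"tz":0,"ax":0,"ay":0,"az":0}]';  python3 p.py 647 54.3 166 8.2
```

```text
time_s: 4.8
eef_pos: [437.9, 142.0, 172.3]
ee_rot: [[-0.142, 0.99, 0.002], [0.99, 0.142, 0.0], [0.0, 0.002, -1.0]]
ft_force: [0.1, 0.4, -2.1]
gripper_width: 52.8
t 4.8 pos [437.9 142.  172.3] yaw 8.2 tilt 0.12 w 52.8 q6 0.08 F [ 0.1  0.4 -2.1]
az units -0.0001 (rows 0.0)  shift units [-2.917  4.861  0.168]
```

```bash
python3 -m handwheel '[{"tx":-0.22,"ty":0.36,"tz":0,"ax":0,"ay":0,"az":0},{"tx":-0.43,"ty":0.71,"tz":0,"ax":0,"ay":0,"az":0},{"tx":-0.5,"ty":0.83,"tz":0,"ax":0,"ay":0,"az":0},{"tx":-0.5,"ty":0.83,"tz":0,"ax":0,"ay":0,"az":0},{"tx":-0.5,"ty":0.83,"tz":0,"ax":0,"ay":0,"az":0},{"tx":-0.41,"ty":0.69,"tz":0,"ax":0,"ay":0,"az":0},{"tx":-0.24,"ty":0.41,"tz":0,"ax":0,"ay":0,"az":0},{"tx":-0.12,"ty":0.2,"tz":0,"ax":0,"ay":0,"az":0}]'; python3 -m handwheel '[{"tx":0,"ty":0,"tz":0,"ax":0,"ay":0,"az":0},{"tx":0,"ty":0,"tz":0,"ax":0,"ay":0,"az":0}]'; python3 p.py 647 54.3 80 8.2
python3 - <<'E'
from h import *
for n in("top","side"):
    im=grab(n); cv2.imwrite(f"pics/{n}3.png",cv2.resize(im["color"][100:300,160:440],None,fx=2.5,fy=2.5))
E
```

```text
time_s: 5.6
eef_pos: [648.6, 52.2, 168.9]
ee_rot: [[-0.141, 0.99, -0.002], [0.99, 0.141, -0.001], [-0.0, -0.002, -1.0]]
ft_force: [-0.2, -0.2, -2.4]
gripper_width: 52.6
time_s: 5.8
eef_pos: [645.2, 54.1, 170.0]
ee_rot: [[-0.142, 0.99, -0.003], [0.99, 0.142, 0.0], [0.001, -0.003, -1.0]]
ft_force: [0.5, -0.1, -3.1]
gripper_width: 52.7
t 5.8 pos [645.2  54.1 170. ] yaw 8.2 tilt 0.19 w 52.7 q6 -0.12 F [ 0.5 -0.1 -3.1]
az units -0.0001 (rows 0.0)  shift units [-0.004  0.052  2.251]
```

View pics/side3.png

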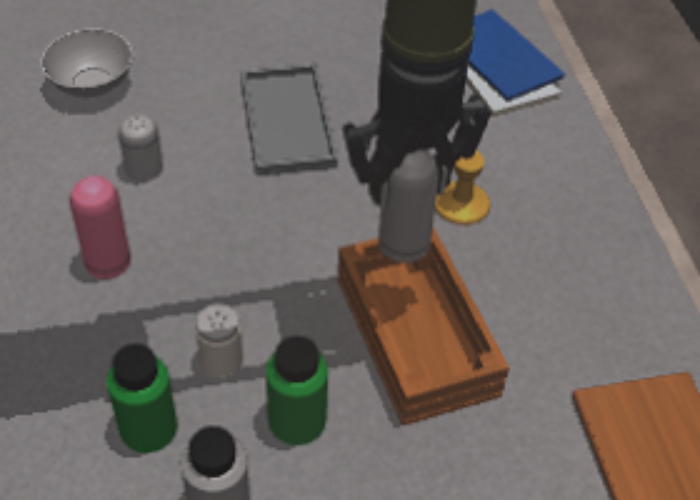

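The flask hangs upright above the crate's +y end, at about (408,215) in the crop. I lower it slowly.

```bash
python3 -m handwheel '[{"tx":0,"ty":0.05,"tz":0.3,"ax":0,"ay":0,"az":0},{"tx":0,"ty":0,"tz":0.55,"ax":0,"ay":0,"az":0},{"tx":0,"ty":0,"tz":0.6,"ax":0,"ay":0,"az":0},{"tx":0,"ty":0,"tz":0.4,"ax":0,"ay":0,"az":0},{"tx":0,"ty":0,"tz":0.25,"ax":0,"ay":0,"az":0},{"tx":0,"ty":0,"tz":0.1,"ax":0,"ay":0,"az":0},{"tx":0,"ty":0,"tz":0,"ax":0,"ay":0,"az":0},{"tx":0,"ty":0,"tz":0,"ax":0,"ay":0,"az":0}]'; python3 p.py 647 54.3 76.5 8.2
```

```text
time_s: 6.7
eef_pos: [649.2, 54.5, 84.1]
ee_rot: [[-0.142, 0.99, 0.002], [0.99, 0.142, 0.0], [-0.0, 0.002, -1.0]]
ft_force: [-0.0, -0.6, -2.4]
gripper_width: 52.5
t 6.7 pos [649.2  54.5  84.1] yaw 8.2 tilt 0.09 w 52.5 q6 -0.12 F [-0.  -0.6 -2.4]
az units -0.0000 (rows 0.0)  shift units [ 0.004 -0.055  0.19 ]
```

```bash
python3 -m handwheel '[{"tx":0,"ty":0,"tz":0.08,"ax":0,"ay":0,"az":0},{"tx":0,"ty":0,"tz":0.06,"ax":0,"ay":0,"az":0},{"tx":0,"ty":0,"tz":0,"ax":0,"ay":0,"az":0}]'; python3 -m handwheel '[{"tx":0,"ty":0,"tz":0.04,"ax":0,"ay":0,"az":0},{"tx":0,"ty":0,"tz":0,"ax":0,"ay":0,"az":0}]';
```

```text
time_s: 7.0
eef_pos: [648.4, 54.3, 77.7]
ee_rot: [[-0.142, 0.99, -0.0], [0.99, 0.142, 0.0], [0.0, -0.0, -1.0]]
ft_force: [-0.3, -0.5, -2.7]
gripper_width: 52.7
time_s: 7.2
eef_pos: [648.8, 54.3, 76.5]
ee_rot: [[-0.142, 0.99, 0.001], [0.99, 0.142, 0.0], [-0.0, 0.001, -1.0]]
ft_force: [-0.0, 1.5, -0.6]
gripper_width: 52.1
```

```bash
python3 -m handwheel '[{"tx":0,"ty":0,"tz":0.025,"ax":0,"ay":0,"az":0},{"tx":0,"ty":0,"tz":0,"ax":0,"ay":0,"az":0}]';
```

```text
time_s: 7.4
eef_pos: [648.8, 54.3, 76.4]
ee_rot: [[-0.142, 0.99, 0.001], [0.99, 0.142, -0.0], [-0.0, 0.001, -1.0]]
ft_force: [-1.5, -0.7, 5.7]
gripper_width: 52.8
```

Contact felt. Release, then rise.

```bash
python3 -m handwheel '[{"tx":0,"ty":0,"tz":0,"ax":0,"ay":0,"az":0},{"tx":0,"ty":0,"tz":0,"ax":0,"ay":0,"az":0},{"tx":0,"ty":0,"tz":0,"ax":0,"ay":0,"az":0},{"tx":0,"ty":0,"tz":0,"ax":0,"ay":0,"az":0},{"tx":0,"ty":0,"tz":0,"ax":0,"ay":0,"az":0},{"tx":0,"ty":0,"tz":0,"ax":0,"ay":0,"az":0}]' 0;
python3 -m handwheel '[{"tx":0,"ty":0,"tz":-0.2,"ax":0,"ay":0,"az":0},{"tx":0,"ty":0,"tz":-0.6,"ax":0,"ay":0,"az":0},{"tx":0,"ty":0,"tz":-0.9,"ax":0,"ay":0,"az":0},{"tx":0,"ty":0,"tz":-0.9,"ax":0,"ay":0,"az":0},{"tx":0,"ty":0,"tz":-0.3,"ax":0,"ay":0,"az":0}]'; python3 p.py 419 -156.5 190 8.2
python3 - <<'E'
from h import *
for n in("top","side"):
    im=grab(n); cv2.imwrite(f"pics/{n}4.png",cv2.resize(im["color"][100:300,160:440],None,fx=2.5,fy=2.5))
E
```

```text
time_s: 8.0
eef_pos: [648.5, 54.3, 75.0]
ee_rot: [[-0.142, 0.99, -0.0], [0.99, 0.142, -0.0], [0.0, -0.0, -1.0]]
ft_force: [0.4, 0.2, 0.0]
gripper_width: 85.7
time_s: 8.5
eef_pos: [651.1, 54.4, 196.2]
ee_rot: [[-0.142, 0.99, 0.008], [0.99, 0.142, 0.0], [-0.001, 0.008, -1.0]]
ft_force: [-0.3, 0.3, 0.2]
gripper_width: 85.3
t 8.5 pos [651.1  54.4 196.2] yaw 8.2 tilt 0.47 w 85.3 q6 -0.12 F [-0.3  0.3  0.2]
az units -0.0000 (rows 0.0)  shift units [-4.391 -6.497  0.108]
```

View pics/side4.png

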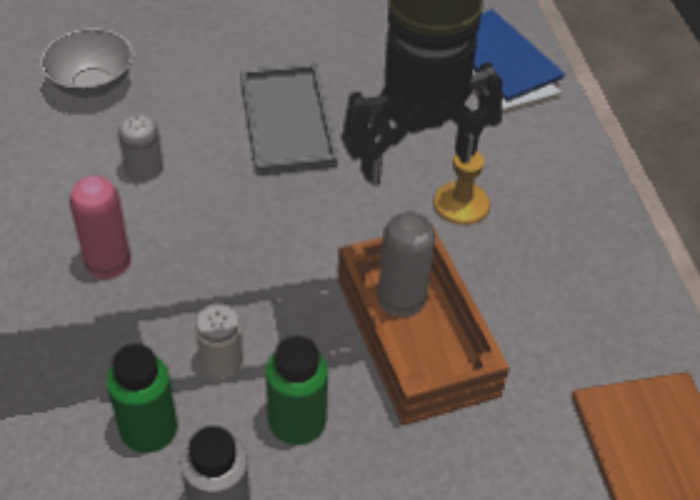

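Flask_a stands upright in the crate, at about (405,265) in the crop. Next is flask_b.

```bash
python3 -m handwheel '[{"tx":-0.3,"ty":-0.45,"tz":0,"ax":0,"ay":0,"az":0},{"tx":-0.58,"ty":-0.86,"tz":0,"ax":0,"ay":0,"az":0},{"tx":-0.58,"ty":-0.86,"tz":0,"ax":0,"ay":0,"az":0},{"tx":-0.58,"ty":-0.86,"tz":0,"ax":0,"ay":0,"az":0},{"tx":-0.58,"ty":-0.86,"tz":0,"ax":0,"ay":0,"az":0},{"tx":-0.58,"ty":-0.86,"tz":0,"ax":0,"ay":0,"az":0},{"tx":-0.58,"ty":-0.86,"tz":0,"ax":0,"ay":0,"az":0},{"tx":-0.58,"ty":-0.86,"tz":0,"ax":0,"ay":0,"az":0}]'; python3 -m handwheel '[{"tx":-0.04,"ty":-0.05,"tz":0,"ax":0,"ay":0,"az":0},{"tx":0,"ty":0,"tz":0,"ax":0,"ay":0,"az":0},{"tx":0,"ty":0,"tz":0,"ax":0,"ay":0,"az":0}]'; python3 p.py 419 -156.5 56 8.2
```

```text
time_s: 9.4
eef_pos: [414.5, -155.3, 189.3]
ee_rot: [[-0.143, 0.99, -0.003], [0.99, 0.143, 0.001], [0.002, -0.003, -1.0]]
ft_force: [0.9, -1.0, 0.1]
gripper_width: 85.4
time_s: 9.7
eef_pos: [415.7, -156.5, 190.4]
ee_rot: [[-0.142, 0.99, -0.001], [0.99, 0.142, 0.001], [0.001, -0.0, -1.0]]
ft_force: [0.5, -0.4, -1.0]
gripper_width: 85.3
t 9.7 pos [ 415.7 -156.5  190.4] yaw 8.2 tilt 0.06 w 85.3 q6 -0.60 F [ 0.5 -0.4 -1. ]
az units -0.0001 (rows 0.0)  shift units [-0.015  0.082  3.36 ]
```

```bash
python3 -m handwheel '[{"tx":-0.02,"ty":0.08,"tz":0.5,"ax":0,"ay":0,"az":0},{"tx":0,"ty":0,"tz":0.8,"ax":0,"ay":0,"az":0},{"tx":0,"ty":0,"tz":0.8,"ax":0,"ay":0,"az":0},{"tx":0,"ty":0,"tz":0.6,"ax":0,"ay":0,"az":0},{"tx":0,"ty":0,"tz":0.4,"ax":0,"ay":0,"az":0},{"tx":0,"ty":0,"tz":0.25,"ax":0,"ay":0,"az":0},{"tx":0,"ty":0,"tz":0,"ax":0,"ay":0,"az":0},{"tx":0,"ty":0,"tz":0,"ax":0,"ay":0,"az":0}]'; python3 p.py 419 -156.5 56 8.2
```

```text
time_s: 10.5
eef_pos: [419.5, -157.1, 57.2]
ee_rot: [[-0.143, 0.99, 0.0], [0.99, 0.143, -0.0], [-0.0, 0.0, -1.0]]
ft_force: [-0.1, -0.9, 0.8]
gripper_width: 85.2
t 10.5 pos [ 419.5 -157.1   57.2] yaw 8.2 tilt 0.02 w 85.2 q6 -0.60 F [-0.1 -0.9  0.8]
az units 0.0001 (rows 0.0)  shift units [ 0.016 -0.01   0.03 ]
```

```bash
python3 -m handwheel '[{"tx":0,"ty":0,"tz":0,"ax":0,"ay":0,"az":0},{"tx":0,"ty":0,"tz":0,"ax":0,"ay":0,"az":0},{"tx":0,"ty":0,"tz":0,"ax":0,"ay":0,"az":0},{"tx":0,"ty":0,"tz":0,"ax":0,"ay":0,"az":0},{"tx":0,"ty":0,"tz":0,"ax":0,"ay":0,"az":0},{"tx":0,"ty":0,"tz":0,"ax":0,"ay":0,"az":0},{"tx":0,"ty":0,"tz":0,"ax":0,"ay":0,"az":0}]' 1; python3 -m handwheel '[{"tx":0,"ty":0,"tz":-0.2,"ax":0,"ay":0,"az":0},{"tx":0,"ty":0,"tz":-0.6,"ax":0,"ay":0,"az":0},{"tx":0,"ty":0,"tz":-0.8,"ax":0,"ay":0,"az":0},{"tx":0,"ty":0,"tz":-0.9,"ax":0,"ay":0,"az":0},{"tx":0,"ty":0,"tz":-0.7,"ax":0,"ay":0,"az":0},{"tx":0,"ty":0,"tz":-0.4,"ax":0,"ay":0,"az":0},{"tx":0,"ty":0,"tz":0,"ax":0,"ay":0,"az":0}]';  python3 p.py 660 -36.7 201 8.2
```

```text
time_s: 11.2
eef_pos: [420.0, -157.8, 58.4]
ee_rot: [[-0.142, 0.99, 0.003], [0.99, 0.142, -0.001], [-0.002, 0.003, -1.0]]
ft_force: [1.0, 0.5, 6.8]
gripper_width: 58.2
time_s: 11.9
eef_pos: [419.9, -158.0, 203.8]
ee_rot: [[-0.142, 0.99, 0.005], [0.99, 0.142, -0.003], [-0.003, 0.005, -1.0]]
ft_force: [-0.2, -0.1, -1.9]
gripper_width: 58.2
t 11.9 pos [ 419.9 -158.   203.8] yaw 8.2 tilt 0.33 w 58.2 q6 -0.60 F [-0.2 -0.1 -1.9]
az units -0.0001 (rows 0.0)  shift units [2.147 6.374 0.092]
```

```bash
python3 -m handwheel '[{"tx":0.12,"ty":0.36,"tz":0,"ax":0,"ay":0,"az":0},{"tx":0.27,"ty":0.81,"tz":0,"ax":0,"ay":0,"az":0},{"tx":0.32,"ty":0.95,"tz":0,"ax":0,"ay":0,"az":0},{"tx":0.32,"ty":0.95,"tz":0,"ax":0,"ay":0,"az":0},{"tx":0.32,"ty":0.95,"tz":0,"ax":0,"ay":0,"az":0},{"tx":0.32,"ty":0.95,"tz":0,"ax":0,"ay":0,"az":0},{"tx":0.27,"ty":0.8,"tz":0,"ax":0,"ay":0,"az":0},{"tx":0.13,"ty":0.4,"tz":0,"ax":0,"ay":0,"az":0}]'; python3 -m handwheel '[{"tx":0.07,"ty":0.2,"tz":0,"ax":0,"ay":0,"az":0},{"tx":0,"ty":0,"tz":0,"ax":0,"ay":0,"az":0},{"tx":0,"ty":0,"tz":0,"ax":0,"ay":0,"az":0}]'; python3 p.py 660 -36.7 66.5 8.2
python3 - <<'E'
from h import *
for n in("top","side"):
    im=grab(n); cv2.imwrite(f"pics/{n}5.png",cv2.resize(im["color"][100:300,160:440],None,fx=2.5,fy=2.5))
E
```

```text
time_s: 12.7
eef_pos: [653.6, -37.5, 198.1]
ee_rot: [[-0.144, 0.99, -0.002], [0.99, 0.144, 0.001], [0.002, -0.002, -1.0]]
ft_force: [-0.5, 0.5, -2.2]
gripper_width: 58.5
time_s: 13.0
eef_pos: [657.4, -36.3, 199.8]
ee_rot: [[-0.142, 0.99, -0.003], [0.99, 0.142, 0.0], [0.0, -0.003, -1.0]]
ft_force: [-0.3, -0.5, -1.8]
gripper_width: 57.9
t 13.0 pos [657.4 -36.3 199.8] yaw 8.2 tilt 0.19 w 57.9 q6 -0.26 F [-0.3 -0.5 -1.8]
az units -0.0000 (rows 0.0)  shift units [-0.021  0.074  3.331]
```

View pics/side5.png

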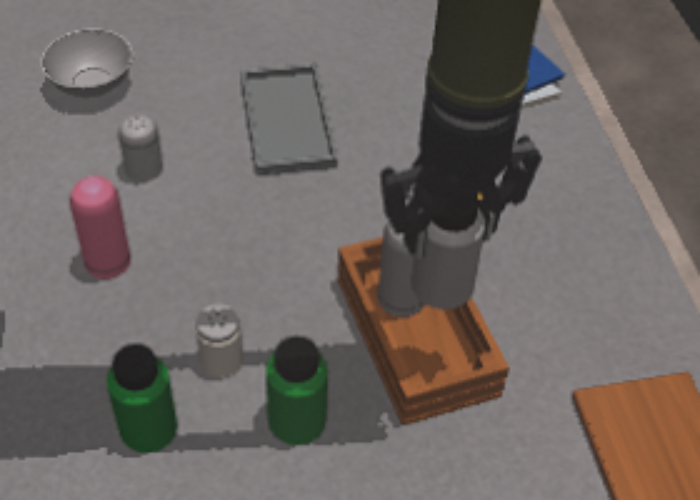

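Flask_b is held upright above the free end of the crate, with its foot at about (445,300) in the crop.

```bash
python3 -m handwheel '[{"tx":-0.02,"ty":0.05,"tz":0.4,"ax":0,"ay":0,"az":0},{"tx":0,"ty":0,"tz":0.8,"ax":0,"ay":0,"az":0},{"tx":0,"ty":0,"tz":0.8,"ax":0,"ay":0,"az":0},{"tx":0,"ty":0,"tz":0.6,"ax":0,"ay":0,"az":0},{"tx":0,"ty":0,"tz":0.4,"ax":0,"ay":0,"az":0},{"tx":0,"ty":0,"tz":0.15,"ax":0,"ay":0,"az":0},{"tx":0,"ty":0,"tz":0,"ax":0,"ay":0,"az":0},{"tx":0,"ty":0,"tz":0,"ax":0,"ay":0,"az":0}]'; python3 p.py 660 -36.7 66.5 8.2
```

```text
time_s: 13.9
eef_pos: [661.4, -37.3, 76.3]
ee_rot: [[-0.142, 0.99, 0.002], [0.99, 0.142, -0.0], [-0.001, 0.002, -1.0]]
ft_force: [0.6, -0.3, -2.3]
gripper_width: 58.1
t 13.9 pos [661.4 -37.3  76.3] yaw 8.2 tilt 0.11 w 58.1 q6 -0.26 F [ 0.6 -0.3 -2.3]
az units -0.0001 (rows 0.0)  shift units [ 0.019 -0.033  0.245]
```

```bash
python3 -m handwheel '[{"tx":0,"ty":0,"tz":0.1,"ax":0,"ay":0,"az":0},{"tx":0,"ty":0,"tz":0.08,"ax":0,"ay":0,"az":0},{"tx":0,"ty":0,"tz":0,"ax":0,"ay":0,"az":0}]'; python3 -m handwheel '[{"tx":0,"ty":0,"tz":0.04,"ax":0,"ay":0,"az":0},{"tx":0,"ty":0,"tz":0,"ax":0,"ay":0,"az":0}]';
```

```text
time_s: 14.2
eef_pos: [660.7, -36.8, 67.9]
ee_rot: [[-0.142, 0.99, -0.0], [0.99, 0.142, 0.0], [0.0, -0.0, -1.0]]
ft_force: [0.5, -0.1, -2.5]
gripper_width: 58.5
time_s: 14.4
eef_pos: [661.0, -36.8, 66.5]
ee_rot: [[-0.142, 0.99, 0.0], [0.99, 0.142, -0.0], [-0.0, 0.0, -1.0]]
ft_force: [0.4, -0.1, -2.3]
gripper_width: 58.0
```

```bash
python3 -m handwheel '[{"tx":0,"ty":0,"tz":0.03,"ax":0,"ay":0,"az":0},{"tx":0,"ty":0,"tz":0,"ax":0,"ay":0,"az":0}]';
```

```text
time_s: 14.6
eef_pos: [661.1, -36.8, 66.4]
ee_rot: [[-0.142, 0.99, 0.001], [0.99, 0.142, -0.0], [-0.0, 0.001, -1.0]]
ft_force: [-1.3, 0.3, 5.0]
gripper_width: 58.3
```

```bash
python3 -m handwheel '[{"tx":0,"ty":0,"tz":0,"ax":0,"ay":0,"az":0},{"tx":0,"ty":0,"tz":0,"ax":0,"ay":0,"az":0},{"tx":0,"ty":0,"tz":0,"ax":0,"ay":0,"az":0},{"tx":0,"ty":0,"tz":0,"ax":0,"ay":0,"az":0},{"tx":0,"ty":0,"tz":0,"ax":0,"ay":0,"az":0},{"tx":0,"ty":0,"tz":0,"ax":0,"ay":0,"az":0}]' 0;
python3 -m handwheel '[{"tx":0,"ty":0,"tz":-0.2,"ax":0,"ay":0,"az":0},{"tx":0,"ty":0,"tz":-0.6,"ax":0,"ay":0,"az":0},{"tx":0,"ty":0,"tz":-0.9,"ax":0,"ay":0,"az":0},{"tx":0,"ty":0,"tz":-0.9,"ax":0,"ay":0,"az":0},{"tx":0,"ty":0,"tz":-0.3,"ax":0,"ay":0,"az":0}]'; python3 p.py 442 13.3 187 8.2
python3 - <<'E'
from h import *
for n in("top","side"):
    im=grab(n); cv2.imwrite(f"pics/{n}6.png",cv2.resize(im["color"][100:300,160:440],None,fx=2.5,fy=2.5))
E
```

```text
time_s: 15.2
eef_pos: [660.8, -36.8, 65.0]
ee_rot: [[-0.142, 0.99, -0.0], [0.99, 0.142, 0.0], [0.0, -0.0, -1.0]]
ft_force: [0.2, -0.4, 0.8]
gripper_width: 85.7
time_s: 15.7
eef_pos: [663.5, -37.1, 186.3]
ee_rot: [[-0.142, 0.99, 0.008], [0.99, 0.142, -0.001], [-0.002, 0.008, -1.0]]
ft_force: [1.1, -0.9, 0.1]
gripper_width: 85.5
t 15.7 pos [663.5 -37.1 186.3] yaw 8.2 tilt 0.47 w 85.5 q6 -0.26 F [ 1.1 -0.9  0.1]
az units -0.0000 (rows 0.0)  shift units [ 2.037 -5.3   -0.064]
```

View pics/side6.png

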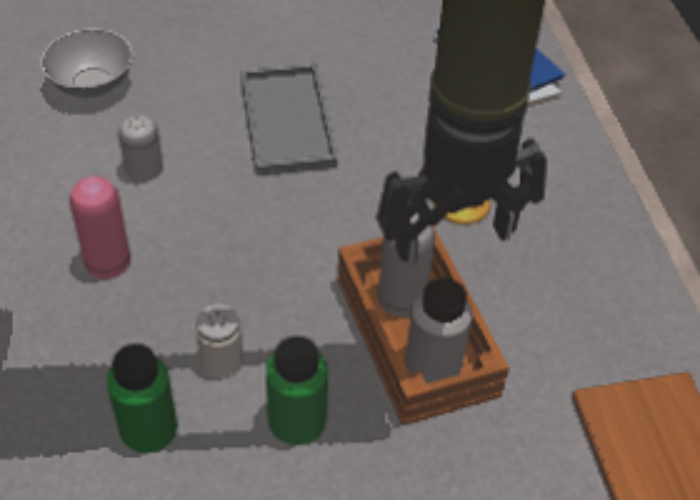

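Both flasks stand in the crate, at about (405,265) and (440,335) in the crop. Next is shaker_b.

```bash
python3 -m handwheel '[{"tx":0.2,"ty":-0.5,"tz":0,"ax":0,"ay":0,"az":0},{"tx":0.34,"ty":-0.88,"tz":0,"ax":0,"ay":0,"az":0},{"tx":0.34,"ty":-0.88,"tz":0,"ax":0,"ay":0,"az":0},{"tx":0.34,"ty":-0.88,"tz":0,"ax":0,"ay":0,"az":0},{"tx":0.34,"ty":-0.88,"tz":0,"ax":0,"ay":0,"az":0},{"tx":0.34,"ty":-0.88,"tz":0,"ax":0,"ay":0,"az":0},{"tx":0.14,"ty":-0.35,"tz":0,"ax":0,"ay":0,"az":0},{"tx":0,"ty":0,"tz":0,"ax":0,"ay":0,"az":0}]'; python3 -m handwheel '[{"tx":0,"ty":0,"tz":0,"ax":0,"ay":0,"az":0}]'; python3 p.py 442 13.3 24 8.2
```

```text
time_s: 16.6
eef_pos: [438.1, 14.5, 179.9]
ee_rot: [[-0.143, 0.99, -0.004], [0.99, 0.143, 0.0], [0.001, -0.004, -1.0]]
ft_force: [-0.6, -0.2, 0.3]
gripper_width: 85.3
time_s: 16.7
eef_pos: [442.7, 13.9, 181.0]
ee_rot: [[-0.143, 0.99, 0.001], [0.99, 0.143, -0.0], [-0.0, 0.001, -1.0]]
ft_force: [0.7, -0.6, 0.0]
gripper_width: 85.6
t 16.7 pos [442.7  13.9 181. ] yaw 8.2 tilt 0.09 w 85.6 q6 -0.21 F [ 0.7 -0.6  0. ]
az units -0.0000 (rows 0.0)  shift units [-0.01  -0.025  3.924]
```

```bash
python3 -m handwheel '[{"tx":-0.01,"ty":-0.02,"tz":0.5,"ax":0,"ay":0,"az":0},{"tx":0,"ty":0,"tz":0.85,"ax":0,"ay":0,"az":0},{"tx":0,"ty":0,"tz":0.9,"ax":0,"ay":0,"az":0},{"tx":0,"ty":0,"tz":0.8,"ax":0,"ay":0,"az":0},{"tx":0,"ty":0,"tz":0.55,"ax":0,"ay":0,"az":0},{"tx":0,"ty":0,"tz":0.3,"ax":0,"ay":0,"az":0},{"tx":0,"ty":0,"tz":0,"ax":0,"ay":0,"az":0},{"tx":0,"ty":0,"tz":0,"ax":0,"ay":0,"az":0}]'; python3 p.py 442 13.3 24 8.2; python3 -m handwheel '[{"tx":0,"ty":0,"tz":0,"ax":0,"ay":0,"az":0},{"tx":0,"ty":0,"tz":0,"ax":0,"ay":0,"az":0},{"tx":0,"ty":0,"tz":0,"ax":0,"ay":0,"az":0},{"tx":0,"ty":0,"tz":0,"ax":0,"ay":0,"az":0},{"tx":0,"ty":0,"tz":0,"ax":0,"ay":0,"az":0},{"tx":0,"ty":0,"tz":0,"ax":0,"ay":0,"az":0},{"tx":0,"ty":0,"tz":0,"ax":0,"ay":0,"az":0},{"tx":0,"ty":0,"tz":0,"ax":0,"ay":0,"az":0}]' 1; 
```

```text
time_s: 17.5
eef_pos: [442.4, 13.2, 24.7]
ee_rot: [[-0.142, 0.99, 0.0], [0.99, 0.142, -0.0], [-0.0, 0.0, -1.0]]
ft_force: [0.3, 0.1, 0.4]
gripper_width: 85.5
t 17.5 pos [442.4  13.2  24.7] yaw 8.2 tilt 0.02 w 85.5 q6 -0.21 F [0.3 0.1 0.4]
az units -0.0001 (rows 0.0)  shift units [ 0.004 -0.01   0.016]
time_s: 18.3
eef_pos: [441.8, 13.5, 26.2]
ee_rot: [[-0.142, 0.99, 0.003], [0.99, 0.142, -0.0], [-0.001, 0.003, -1.0]]
ft_force: [-0.3, -0.6, 6.2]
gripper_width: 44.3
```

```bash
python3 -m handwheel '[{"tx":0,"ty":0,"tz":-0.2,"ax":0,"ay":0,"az":0},{"tx":0,"ty":0,"tz":-0.6,"ax":0,"ay":0,"az":0},{"tx":0,"ty":0,"tz":-0.8,"ax":0,"ay":0,"az":0},{"tx":0,"ty":0,"tz":-0.9,"ax":0,"ay":0,"az":0},{"tx":0,"ty":0,"tz":-0.8,"ax":0,"ay":0,"az":0},{"tx":0,"ty":0,"tz":-0.5,"ax":0,"ay":0,"az":0},{"tx":0,"ty":0,"tz":-0.2,"ax":0,"ay":0,"az":0},{"tx":0,"ty":0,"tz":0,"ax":0,"ay":0,"az":0}]';  python3 p.py 559 -285 185 8.2
```

```text
time_s: 19.1
eef_pos: [440.9, 13.5, 186.2]
ee_rot: [[-0.142, 0.99, 0.002], [0.99, 0.142, -0.0], [-0.001, 0.002, -1.0]]
ft_force: [-0.6, -0.3, -1.1]
gripper_width: 44.3
t 19.1 pos [440.9  13.5 186.2] yaw 8.2 tilt 0.14 w 44.3 q6 -0.21 F [-0.6 -0.3 -1.1]
az units -0.0000 (rows 0.0)  shift units [-7.808  1.857  0.039]
```

```bash
python3 -m handwheel '[{"tx":-0.4,"ty":0.1,"tz":0,"ax":0,"ay":0,"az":0},{"tx":-0.8,"ty":0.2,"tz":0,"ax":0,"ay":0,"az":0},{"tx":-0.9,"ty":0.21,"tz":0,"ax":0,"ay":0,"az":0},{"tx":-0.9,"ty":0.21,"tz":0,"ax":0,"ay":0,"az":0},{"tx":-0.9,"ty":0.21,"tz":0,"ax":0,"ay":0,"az":0},{"tx":-0.9,"ty":0.21,"tz":0,"ax":0,"ay":0,"az":0},{"tx":-0.9,"ty":0.21,"tz":0,"ax":0,"ay":0,"az":0},{"tx":-0.9,"ty":0.21,"tz":0,"ax":0,"ay":0,"az":0}]'; python3 -m handwheel '[{"tx":-0.8,"ty":0.2,"tz":0,"ax":0,"ay":0,"az":0},{"tx":-0.4,"ty":0.1,"tz":0,"ax":0,"ay":0,"az":0},{"tx":0,"ty":0,"tz":0,"ax":0,"ay":0,"az":0},{"tx":0,"ty":0,"tz":0,"ax":0,"ay":0,"az":0}]'; python3 p.py 559 -285 30 8.2
```

```text
time_s: 19.9
eef_pos: [539.0, -239.7, 182.7]
ee_rot: [[-0.142, 0.99, -0.004], [0.99, 0.142, 0.002], [0.003, -0.003, -1.0]]
ft_force: [1.4, 0.6, -0.2]
gripper_width: 44.6
time_s: 20.3
eef_pos: [557.4, -283.3, 183.6]
ee_rot: [[-0.142, 0.99, -0.003], [0.99, 0.142, 0.003], [0.003, -0.003, -1.0]]
ft_force: [-0.1, 0.1, -0.4]
gripper_width: 44.3
t 20.3 pos [ 557.4 -283.3  183.6] yaw 8.2 tilt 0.24 w 44.3 q6 -0.68 F [-0.1  0.1 -0.4]
az units -0.0001 (rows 0.0)  shift units [-0.06   0.044  3.839]
```

```bash
python3 -m handwheel '[{"tx":-0.04,"ty":0.02,"tz":0.5,"ax":0,"ay":0,"az":0},{"tx":0,"ty":0,"tz":0.8,"ax":0,"ay":0,"az":0},{"tx":0,"ty":0,"tz":0.9,"ax":0,"ay":0,"az":0},{"tx":0,"ty":0,"tz":0.75,"ax":0,"ay":0,"az":0},{"tx":0,"ty":0,"tz":0.4,"ax":0,"ay":0,"az":0},{"tx":0,"ty":0,"tz":0.3,"ax":0,"ay":0,"az":0},{"tx":0,"ty":0,"tz":0,"ax":0,"ay":0,"az":0},{"tx":0,"ty":0,"tz":0,"ax":0,"ay":0,"az":0}]'; python3 p.py 559 -285 30 8.2
python3 - <<'E'
from h import *
for n in("top","side"):
    im=grab(n); cv2.imwrite(f"pics/{n}7.png",cv2.resize(im["color"][200:400,160:440],None,fx=2.5,fy=2.5))
E
```

```text
time_s: 21.1
eef_pos: [559.9, -285.5, 39.7]
ee_rot: [[-0.143, 0.99, 0.0], [0.99, 0.143, -0.0], [-0.0, 0.0, -1.0]]
ft_force: [0.2, -0.1, -1.3]
gripper_width: 44.4
t 21.1 pos [ 559.9 -285.5   39.7] yaw 8.2 tilt 0.02 w 44.4 q6 -0.68 F [ 0.2 -0.1 -1.3]
az units 0.0001 (rows 0.0)  shift units [ 0.016 -0.02   0.243]
```

View pics/side7.png

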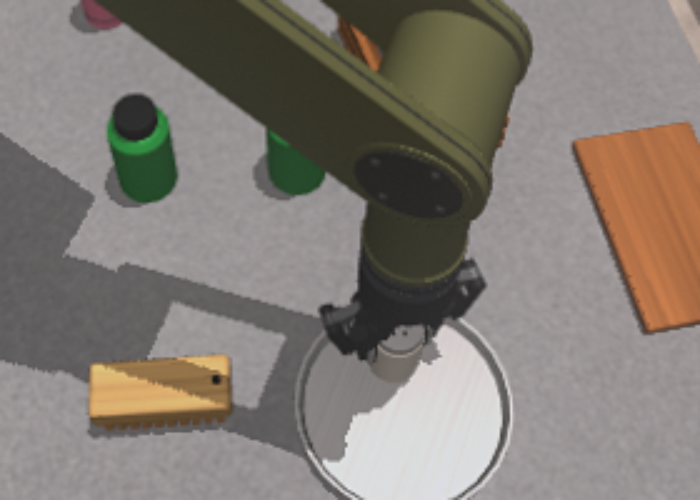

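Shaker_b hovers just above the tray floor, at about (397,365) in the crop. I set it down.

```bash
python3 -m handwheel '[{"tx":0,"ty":0,"tz":0.1,"ax":0,"ay":0,"az":0},{"tx":0,"ty":0,"tz":0.08,"ax":0,"ay":0,"az":0},{"tx":0,"ty":0,"tz":0,"ax":0,"ay":0,"az":0}]'; python3 -m handwheel '[{"tx":0,"ty":0,"tz":0.04,"ax":0,"ay":0,"az":0},{"tx":0,"ty":0,"tz":0,"ax":0,"ay":0,"az":0}]';
```

```text
time_s: 21.5
eef_pos: [559.4, -286.1, 31.7]
ee_rot: [[-0.142, 0.99, -0.0], [0.99, 0.142, 0.0], [0.0, -0.0, -1.0]]
ft_force: [-0.0, 0.1, -1.8]
gripper_width: 44.5
time_s: 21.7
eef_pos: [559.7, -286.3, 30.3]
ee_rot: [[-0.142, 0.99, 0.0], [0.99, 0.142, -0.0], [-0.0, 0.0, -1.0]]
ft_force: [0.5, -0.6, -1.2]
gripper_width: 44.5
```

```bash
python3 -m handwheel '[{"tx":0,"ty":0,"tz":0.03,"ax":0,"ay":0,"az":0},{"tx":0,"ty":0,"tz":0,"ax":0,"ay":0,"az":0}]';
```

```text
time_s: 21.9
eef_pos: [559.7, -286.3, 30.3]
ee_rot: [[-0.142, 0.99, 0.0], [0.99, 0.142, -0.0], [-0.0, 0.0, -1.0]]
ft_force: [-1.1, 0.1, 6.3]
gripper_width: 44.1
```

```bash
python3 -m handwheel '[{"tx":0,"ty":0,"tz":0,"ax":0,"ay":0,"az":0},{"tx":0,"ty":0,"tz":0,"ax":0,"ay":0,"az":0},{"tx":0,"ty":0,"tz":0,"ax":0,"ay":0,"az":0},{"tx":0,"ty":0,"tz":0,"ax":0,"ay":0,"az":0},{"tx":0,"ty":0,"tz":0,"ax":0,"ay":0,"az":0},{"tx":0,"ty":0,"tz":0,"ax":0,"ay":0,"az":0}]' 0;
python3 -m handwheel '[{"tx":0,"ty":0,"tz":-0.2,"ax":0,"ay":0,"az":0},{"tx":0,"ty":0,"tz":-0.6,"ax":0,"ay":0,"az":0},{"tx":0,"ty":0,"tz":-0.9,"ax":0,"ay":0,"az":0},{"tx":0,"ty":0,"tz":-0.9,"ax":0,"ay":0,"az":0},{"tx":0,"ty":0,"tz":-0.9,"ax":0,"ay":0,"az":0},{"tx":0,"ty":0,"tz":-0.4,"ax":0,"ay":0,"az":0},{"tx":0,"ty":0,"tz":0,"ax":0,"ay":0,"az":0}]'; python3 p.py 384 310 185 8.2
```

```text
time_s: 22.5
eef_pos: [559.6, -286.1, 29.0]
ee_rot: [[-0.142, 0.99, -0.0], [0.99, 0.142, 0.0], [0.0, -0.0, -1.0]]
ft_force: [-0.0, 0.1, -0.0]
gripper_width: 85.3
time_s: 23.2
eef_pos: [561.6, -287.3, 189.3]
ee_rot: [[-0.142, 0.99, 0.007], [0.99, 0.142, -0.004], [-0.005, 0.006, -1.0]]
ft_force: [0.4, -0.4, 0.1]
gripper_width: 85.6
t 23.2 pos [ 561.6 -287.3  189.3] yaw 8.2 tilt 0.44 w 85.6 q6 -0.68 F [ 0.4 -0.4  0.1]
az units -0.0000 (rows 0.0)  shift units [15.414 -2.266  0.019]
```

```bash
python3 -m handwheel '[{"tx":0.5,"ty":-0.07,"tz":0,"ax":0,"ay":0,"az":0},{"tx":0.95,"ty":-0.14,"tz":0,"ax":0,"ay":0,"az":0},{"tx":0.95,"ty":-0.14,"tz":0,"ax":0,"ay":0,"az":0},{"tx":0.95,"ty":-0.14,"tz":0,"ax":0,"ay":0,"az":0},{"tx":0.95,"ty":-0.14,"tz":0,"ax":0,"ay":0,"az":0},{"tx":0.95,"ty":-0.14,"tz":0,"ax":0,"ay":0,"az":0},{"tx":0.95,"ty":-0.14,"tz":0,"ax":0,"ay":0,"az":0},{"tx":0.95,"ty":-0.14,"tz":0,"ax":0,"ay":0,"az":0}]'; python3 -m handwheel '[{"tx":0.95,"ty":-0.14,"tz":0,"ax":0,"ay":0,"az":0},{"tx":0.95,"ty":-0.14,"tz":0,"ax":0,"ay":0,"az":0},{"tx":0.95,"ty":-0.14,"tz":0,"ax":0,"ay":0,"az":0},{"tx":0.95,"ty":-0.14,"tz":0,"ax":0,"ay":0,"az":0},{"tx":0.95,"ty":-0.14,"tz":0,"ax":0,"ay":0,"az":0},{"tx":0.95,"ty":-0.14,"tz":0,"ax":0,"ay":0,"az":0},{"tx":0.95,"ty":-0.14,"tz":0,"ax":0,"ay":0,"az":0},{"tx":0.95,"ty":-0.14,"tz":0,"ax":0,"ay":0,"az":0}]' ;python3 -m handwheel '[{"tx":0.6,"ty":-0.1,"tz":0,"ax":0,"ay":0,"az":0},{"tx":0,"ty":0,"tz":0,"ax":0,"ay":0,"az":0},{"tx":0,"ty":0,"tz":0,"ax":0,"ay":0,"az":0}]'; python3 p.py 384 310 26 8.2
python3 - <<'E'
from h import *
for n in("top","side"):
    im=grab(n); cv2.imwrite(f"pics/{n}8.png",im["color"])
E
```

```text
time_s: 24.0
eef_pos: [475.7, -7.6, 183.9]
ee_rot: [[-0.142, 0.99, -0.002], [0.99, 0.142, 0.0], [0.001, -0.002, -1.0]]
ft_force: [0.4, 0.1, -1.1]
gripper_width: 85.4
time_s: 24.8
eef_pos: [388.2, 286.4, 183.9]
ee_rot: [[-0.142, 0.99, -0.002], [0.99, 0.142, -0.001], [-0.001, -0.002, -1.0]]
ft_force: [0.9, -0.3, -0.4]
gripper_width: 85.4
time_s: 25.1
eef_pos: [381.5, 308.2, 184.0]
ee_rot: [[-0.144, 0.99, -0.002], [0.99, 0.144, -0.002], [-0.002, -0.002, -1.0]]
ft_force: [-0.7, -0.1, -0.6]
gripper_width: 85.6
t 25.1 pos [381.5 308.2 184. ] yaw 8.3 tilt 0.15 w 85.6 q6 0.45 F [-0.7 -0.1 -0.6]
az units 0.0003 (rows 0.0)  shift units [0.042 0.077 3.951]
```

View pics/side8.png

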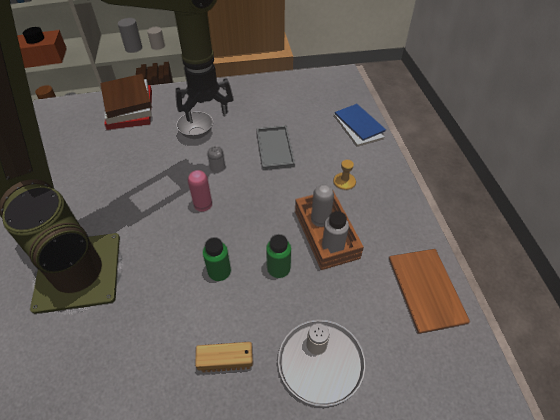

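Both flasks stand in the crate and shaker_b stands in the round tray at (318,338). Next I pick up shaker_a.

```bash
python3 -m handwheel '[{"tx":0.03,"ty":0.04,"tz":0.5,"ax":0,"ay":0,"az":0},{"tx":0,"ty":0,"tz":0.85,"ax":0,"ay":0,"az":0},{"tx":0,"ty":0,"tz":0.9,"ax":0,"ay":0,"az":0},{"tx":0,"ty":0,"tz":0.8,"ax":0,"ay":0,"az":0},{"tx":0,"ty":0,"tz":0.55,"ax":0,"ay":0,"az":0},{"tx":0,"ty":0,"tz":0.3,"ax":0,"ay":0,"az":0},{"tx":0,"ty":0,"tz":0,"ax":0,"ay":0,"az":0},{"tx":0,"ty":0,"tz":0,"ax":0,"ay":0,"az":0}]'; python3 p.py 384 310 26 8.2; python3 -m handwheel '[{"tx":0,"ty":0,"tz":0,"ax":0,"ay":0,"az":0},{"tx":0,"ty":0,"tz":0,"ax":0,"ay":0,"az":0},{"tx":0,"ty":0,"tz":0,"ax":0,"ay":0,"az":0},{"tx":0,"ty":0,"tz":0,"ax":0,"ay":0,"az":0},{"tx":0,"ty":0,"tz":0,"ax":0,"ay":0,"az":0},{"tx":0,"ty":0,"tz":0,"ax":0,"ay":0,"az":0},{"tx":0,"ty":0,"tz":0,"ax":0,"ay":0,"az":0},{"tx":0,"ty":0,"tz":0,"ax":0,"ay":0,"az":0}]' 1; 
```

```text
time_s: 26.0
eef_pos: [384.2, 309.2, 29.2]
ee_rot: [[-0.141, 0.99, -0.0], [0.99, 0.141, -0.0], [-0.0, -0.0, -1.0]]
ft_force: [-0.1, 0.3, -0.4]
gripper_width: 85.5
t 26.0 pos [384.2 309.2  29.2] yaw 8.1 tilt 0.03 w 85.5 q6 0.45 F [-0.1  0.3 -0.4]
az units -0.0003 (rows 0.0)  shift units [ 0.022 -0.003  0.079]
time_s: 26.8
eef_pos: [384.8, 310.6, 30.4]
ee_rot: [[-0.143, 0.99, 0.003], [0.99, 0.143, 0.001], [0.001, 0.003, -1.0]]
ft_force: [0.4, -1.2, 5.6]
gripper_width: 46.4
```

```bash
python3 -m handwheel '[{"tx":0,"ty":0,"tz":-0.2,"ax":0,"ay":0,"az":0},{"tx":0,"ty":0,"tz":-0.6,"ax":0,"ay":0,"az":0},{"tx":0,"ty":0,"tz":-0.8,"ax":0,"ay":0,"az":0},{"tx":0,"ty":0,"tz":-0.9,"ax":0,"ay":0,"az":0},{"tx":0,"ty":0,"tz":-0.8,"ax":0,"ay":0,"az":0},{"tx":0,"ty":0,"tz":-0.5,"ax":0,"ay":0,"az":0},{"tx":0,"ty":0,"tz":-0.2,"ax":0,"ay":0,"az":0},{"tx":0,"ty":0,"tz":0,"ax":0,"ay":0,"az":0}]';  python3 p.py 559 -368 190 8.2
```

```text
time_s: 27.6
eef_pos: [384.1, 310.4, 190.3]
ee_rot: [[-0.143, 0.99, 0.002], [0.99, 0.143, 0.001], [0.001, 0.002, -1.0]]
ft_force: [0.6, 0.4, -1.5]
gripper_width: 46.7
t 27.6 pos [384.1 310.4 190.3] yaw 8.2 tilt 0.14 w 46.7 q6 0.45 F [ 0.6  0.4 -1.5]
az units -0.0000 (rows 0.0)  shift units [-1.741e+01  1.909e+00 -8.000e-03]
```

```bash
python3 -m handwheel '[{"tx":-0.4,"ty":0.04,"tz":0,"ax":0,"ay":0,"az":0},{"tx":-0.8,"ty":0.09,"tz":0,"ax":0,"ay":0,"az":0},{"tx":-0.9,"ty":0.1,"tz":0,"ax":0,"ay":0,"az":0},{"tx":-0.9,"ty":0.1,"tz":0,"ax":0,"ay":0,"az":0},{"tx":-0.9,"ty":0.1,"tz":0,"ax":0,"ay":0,"az":0},{"tx":-0.9,"ty":0.1,"tz":0,"ax":0,"ay":0,"az":0},{"tx":-0.9,"ty":0.1,"tz":0,"ax":0,"ay":0,"az":0},{"tx":-0.9,"ty":0.1,"tz":0,"ax":0,"ay":0,"az":0}]'; python3 -m handwheel '[{"tx":-0.9,"ty":0.1,"tz":0,"ax":0,"ay":0,"az":0},{"tx":-0.9,"ty":0.1,"tz":0,"ax":0,"ay":0,"az":0},{"tx":-0.9,"ty":0.1,"tz":0,"ax":0,"ay":0,"az":0},{"tx":-0.9,"ty":0.1,"tz":0,"ax":0,"ay":0,"az":0},{"tx":-0.9,"ty":0.1,"tz":0,"ax":0,"ay":0,"az":0},{"tx":-0.9,"ty":0.1,"tz":0,"ax":0,"ay":0,"az":0},{"tx":-0.9,"ty":0.1,"tz":0,"ax":0,"ay":0,"az":0},{"tx":-0.9,"ty":0.1,"tz":0,"ax":0,"ay":0,"az":0}]'; python3 -m handwheel '[{"tx":-0.9,"ty":0.1,"tz":0,"ax":0,"ay":0,"az":0},{"tx":-0.9,"ty":0.1,"tz":0,"ax":0,"ay":0,"az":0},{"tx":-0.9,"ty":0.1,"tz":0,"ax":0,"ay":0,"az":0},{"tx":-0.6,"ty":0.07,"tz":0,"ax":0,"ay":0,"az":0},{"tx":-0.3,"ty":0.03,"tz":0,"ax":0,"ay":0,"az":0},{"tx":0,"ty":0,"tz":0,"ax":0,"ay":0,"az":0},{"tx":0,"ty":0,"tz":0,"ax":0,"ay":0,"az":0}]'; python3 p.py 559 -368 34.5 8.2
```

```text
time_s: 28.4
eef_pos: [449.0, 51.5, 187.4]
ee_rot: [[-0.142, 0.99, -0.004], [0.99, 0.142, -0.0], [0.0, -0.004, -1.0]]
ft_force: [0.8, 0.5, -1.4]
gripper_width: 46.5
time_s: 29.2
eef_pos: [521.8, -228.4, 186.8]
ee_rot: [[-0.142, 0.99, -0.004], [0.99, 0.142, 0.002], [0.003, -0.003, -1.0]]
ft_force: [0.9, -0.5, -1.2]
gripper_width: 46.2
time_s: 29.9
eef_pos: [558.4, -366.4, 187.8]
ee_rot: [[-0.142, 0.99, -0.002], [0.99, 0.142, 0.003], [0.003, -0.002, -1.0]]
ft_force: [-0.5, 0.7, -1.3]
gripper_width: 46.9
t 29.9 pos [ 558.4 -366.4  187.8] yaw 8.2 tilt 0.21 w 46.9 q6 -0.79 F [-0.5  0.7 -1.3]
az units -0.0000 (rows 0.0)  shift units [-0.054  0.017  3.831]
```

```bash
python3 -m handwheel '[{"tx":-0.02,"ty":0,"tz":0.5,"ax":0,"ay":0,"az":0},{"tx":0,"ty":0,"tz":0.8,"ax":0,"ay":0,"az":0},{"tx":0,"ty":0,"tz":0.9,"ax":0,"ay":0,"az":0},{"tx":0,"ty":0,"tz":0.75,"ax":0,"ay":0,"az":0},{"tx":0,"ty":0,"tz":0.4,"ax":0,"ay":0,"az":0},{"tx":0,"ty":0,"tz":0.25,"ax":0,"ay":0,"az":0},{"tx":0,"ty":0,"tz":0,"ax":0,"ay":0,"az":0},{"tx":0,"ty":0,"tz":0,"ax":0,"ay":0,"az":0}]'; python3 p.py 559 -368 34.5 8.2
python3 - <<'E'
from h import *
for n in("top","side"):
    im=grab(n); cv2.imwrite(f"pics/{n}9.png",cv2.resize(im["color"][200:400,160:440],None,fx=2.5,fy=2.5))
E
```

```text
time_s: 30.7
eef_pos: [559.9, -368.2, 46.0]
ee_rot: [[-0.143, 0.99, 0.001], [0.99, 0.143, -0.001], [-0.001, 0.001, -1.0]]
ft_force: [0.1, 0.7, -1.1]
gripper_width: 46.4
t 30.7 pos [ 559.9 -368.2   46. ] yaw 8.2 tilt 0.06 w 46.4 q6 -0.79 F [ 0.1  0.7 -1.1]
az units 0.0001 (rows 0.0)  shift units [ 0.01  -0.023  0.288]
```

View pics/side9.png

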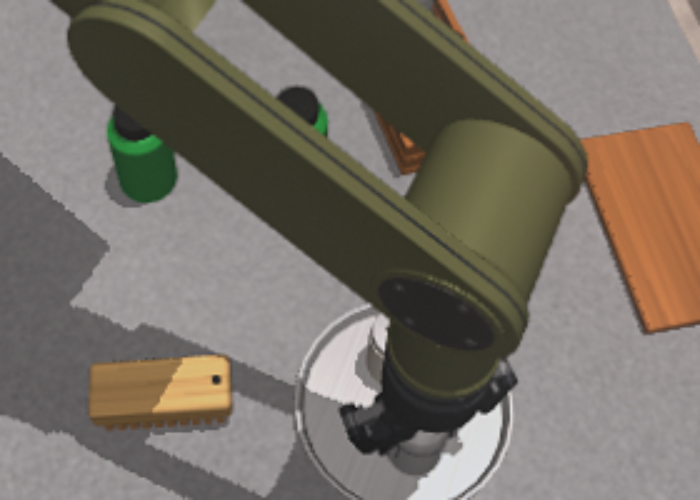

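Shaker_a is over the free half of the tray, at about (425,455) in the crop. Shaker_b is untouched at (380,355).

```bash
python3 -m handwheel '[{"tx":0,"ty":0,"tz":0.12,"ax":0,"ay":0,"az":0},{"tx":0,"ty":0,"tz":0.1,"ax":0,"ay":0,"az":0},{"tx":0,"ty":0,"tz":0,"ax":0,"ay":0,"az":0}]'; python3 -m handwheel '[{"tx":0,"ty":0,"tz":0.05,"ax":0,"ay":0,"az":0},{"tx":0,"ty":0,"tz":0,"ax":0,"ay":0,"az":0}]';
```

```text
time_s: 31.1
eef_pos: [559.0, -368.4, 35.9]
ee_rot: [[-0.142, 0.99, -0.001], [0.99, 0.142, 0.001], [0.001, -0.001, -1.0]]
ft_force: [-1.3, -0.5, -1.3]
gripper_width: 46.6
time_s: 31.3
eef_pos: [559.4, -368.8, 34.5]
ee_rot: [[-0.142, 0.99, 0.0], [0.99, 0.142, -0.0], [-0.0, 0.0, -1.0]]
ft_force: [-0.9, 0.7, 0.0]
gripper_width: 46.4
```

```bash
python3 -m handwheel '[{"tx":0,"ty":0,"tz":0.03,"ax":0,"ay":0,"az":0},{"tx":0,"ty":0,"tz":0,"ax":0,"ay":0,"az":0}]';
```

```text
time_s: 31.5
eef_pos: [559.4, -368.8, 34.5]
ee_rot: [[-0.142, 0.99, 0.0], [0.99, 0.142, -0.001], [-0.001, 0.0, -1.0]]
ft_force: [-2.4, 1.3, 6.1]
gripper_width: 46.3
```

```bash
python3 -m handwheel '[{"tx":0,"ty":0,"tz":0,"ax":0,"ay":0,"az":0},{"tx":0,"ty":0,"tz":0,"ax":0,"ay":0,"az":0},{"tx":0,"ty":0,"tz":0,"ax":0,"ay":0,"az":0},{"tx":0,"ty":0,"tz":0,"ax":0,"ay":0,"az":0},{"tx":0,"ty":0,"tz":0,"ax":0,"ay":0,"az":0},{"tx":0,"ty":0,"tz":0,"ax":0,"ay":0,"az":0}]' 0;
python3 -m handwheel '[{"tx":0,"ty":0,"tz":-0.2,"ax":0,"ay":0,"az":0},{"tx":0,"ty":0,"tz":-0.6,"ax":0,"ay":0,"az":0},{"tx":0,"ty":0,"tz":-0.9,"ax":0,"ay":0,"az":0},{"tx":0,"ty":0,"tz":-0.9,"ax":0,"ay":0,"az":0},{"tx":0,"ty":0,"tz":-0.9,"ax":0,"ay":0,"az":0},{"tx":0,"ty":0,"tz":-0.4,"ax":0,"ay":0,"az":0},{"tx":0,"ty":0,"tz":0,"ax":0,"ay":0,"az":0}]'; python3 -m handwheel '[{"tx":0,"ty":0,"tz":0,"ax":0,"ay":0,"az":-0.0238},{"tx":0,"ty":0,"tz":0,"ax":0,"ay":0,"az":-0.0238},{"tx":0,"ty":0,"tz":0,"ax":0,"ay":0,"az":-0.0238},{"tx":0,"ty":0,"tz":0,"ax":0,"ay":0,"az":-0.0238},{"tx":0,"ty":0,"tz":0,"ax":0,"ay":0,"az":-0.0238},{"tx":0,"ty":0,"tz":0,"ax":0,"ay":0,"az":-0.0238},{"tx":0,"ty":0,"tz":0,"ax":0,"ay":0,"az":-0.0238},{"tx":0,"ty":0,"tz":0,"ax":0,"ay":0,"az":-0.0238}]'; python3 -m handwheel '[{"tx":0,"ty":0,"tz":0,"ax":0,"ay":0,"az":-0.0235},{"tx":0,"ty":0,"tz":0,"ax":0,"ay":0,"az":0}]'; python3 p.py 354.5 -289 150 85.2
```

```text
time_s: 32.1
eef_pos: [559.4, -368.6, 33.0]
ee_rot: [[-0.142, 0.99, -0.0], [0.99, 0.142, 0.0], [0.0, -0.0, -1.0]]
ft_force: [0.7, 0.3, -0.5]
gripper_width: 85.4
time_s: 32.8
eef_pos: [561.3, -370.0, 193.6]
ee_rot: [[-0.142, 0.99, 0.006], [0.99, 0.142, -0.005], [-0.006, 0.006, -1.0]]
ft_force: [0.3, -0.3, -0.5]
gripper_width: 85.5
time_s: 33.6
eef_pos: [558.5, -368.0, 187.3]
ee_rot: [[-0.975, 0.224, -0.002], [0.224, 0.975, 0.002], [0.003, 0.001, -1.0]]
ft_force: [-0.4, -0.8, -0.6]
gripper_width: 85.4
time_s: 33.8
eef_pos: [558.6, -368.0, 187.5]
ee_rot: [[-0.996, 0.084, -0.002], [0.084, 0.996, 0.002], [0.002, 0.002, -1.0]]
ft_force: [0.6, 0.0, -0.1]
gripper_width: 85.4
t 33.8 pos [ 558.6 -368.   187.5] yaw 85.2 tilt 0.16 w 85.4 q6 -2.13 F [ 0.6  0.  -0.1]
az units 0.0000 (rows 0.0)  shift units [5.248 1.54  0.952]
```

```bash
python3 -m handwheel '[{"tx":0.5,"ty":0.15,"tz":0,"ax":0,"ay":0,"az":0},{"tx":0.9,"ty":0.26,"tz":0.1,"ax":0,"ay":0,"az":0},{"tx":0.9,"ty":0.26,"tz":0.2,"ax":0,"ay":0,"az":0},{"tx":0.9,"ty":0.26,"tz":0.2,"ax":0,"ay":0,"az":0},{"tx":0.9,"ty":0.26,"tz":0.2,"ax":0,"ay":0,"az":0},{"tx":0.75,"ty":0.23,"tz":0.15,"ax":0,"ay":0,"az":0},{"tx":0.4,"ty":0.12,"tz":0.1,"ax":0,"ay":0,"az":0},{"tx":0,"ty":0,"tz":0,"ax":0,"ay":0,"az":0}]'; python3 -m handwheel '[{"tx":0,"ty":0,"tz":0,"ax":0,"ay":0,"az":0}]'; python3 p.py 354.5 -289 18 85.2
python3 - <<'E'
from h import *
for n in("top","side"):
    im=grab(n); cv2.imwrite(f"pics/{n}10.png",im["color"])
    P=cloud(im).reshape(-1,3); Q=P[(abs(P[:,2]-53)<5)&(np.hypot(P[:,0]-354,P[:,1]+289)<75)][:,:2].astype(np.float32)
    print(n,len(Q),cv2.minAreaRect(Q))
E
```

```text
time_s: 34.6
eef_pos: [351.9, -287.1, 149.9]
ee_rot: [[-0.996, 0.088, -0.004], [0.088, 0.996, 0.003], [0.004, 0.003, -1.0]]
ft_force: [-0.2, 0.0, -0.3]
gripper_width: 85.3
time_s: 34.7
eef_pos: [355.8, -290.0, 151.2]
ee_rot: [[-0.996, 0.086, 0.001], [0.086, 0.996, -0.001], [-0.001, -0.0, -1.0]]
ft_force: [1.0, -0.2, -0.2]
gripper_width: 85.5
t 34.7 pos [ 355.8 -290.   151.2] yaw 85.0 tilt 0.06 w 85.5 q6 -2.26 F [ 1.  -0.2 -0.2]
az units -0.0004 (rows 0.0)  shift units [0.038 0.025 3.329]
top 566 ((354.414794921875, -287.8298034667969), (48.48982620239258, 120.37442779541016), 85.32113647460938)
side 874 ((354.6862487792969, -289.2950744628906), (47.297550201416016, 120.81118774414062), 84.65292358398438)
```

View pics/side10.png

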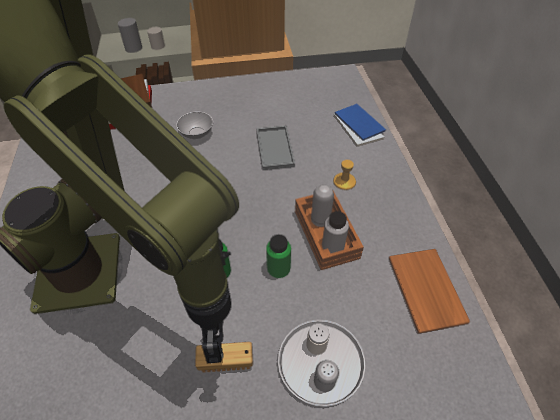

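Both shakers stand in the round tray, at (318,338) and (326,373). The gripper is above the brush at (224,355). I go down and grip it.

```bash
python3 -m handwheel '[{"tx":0.01,"ty":0.02,"tz":0.5,"ax":0,"ay":0,"az":0},{"tx":0,"ty":0,"tz":0.8,"ax":0,"ay":0,"az":0},{"tx":0,"ty":0,"tz":0.8,"ax":0,"ay":0,"az":0},{"tx":0,"ty":0,"tz":0.6,"ax":0,"ay":0,"az":0},{"tx":0,"ty":0,"tz":0.35,"ax":0,"ay":0,"az":0},{"tx":0,"ty":0,"tz":0.2,"ax":0,"ay":0,"az":0},{"tx":0,"ty":0,"tz":0,"ax":0,"ay":0,"az":0},{"tx":0,"ty":0,"tz":0,"ax":0,"ay":0,"az":0}]'; python3 p.py 354.5 -288.7 18 85.1; python3 -m handwheel '[{"tx":0,"ty":0,"tz":0,"ax":0,"ay":0,"az":0},{"tx":0,"ty":0,"tz":0,"ax":0,"ay":0,"az":0},{"tx":0,"ty":0,"tz":0,"ax":0,"ay":0,"az":0},{"tx":0,"ty":0,"tz":0,"ax":0,"ay":0,"az":0},{"tx":0,"ty":0,"tz":0,"ax":0,"ay":0,"az":0},{"tx":0,"ty":0,"tz":0,"ax":0,"ay":0,"az":0},{"tx":0,"ty":0,"tz":0,"ax":0,"ay":0,"az":0},{"tx":0,"ty":0,"tz":0,"ax":0,"ay":0,"az":0}]' 1; 
```

```text
time_s: 35.6
eef_pos: [355.9, -289.5, 21.4]
ee_rot: [[-0.996, 0.084, 0.001], [0.084, 0.996, -0.001], [-0.001, -0.001, -1.0]]
ft_force: [0.9, 0.4, -0.2]
gripper_width: 85.6
t 35.6 pos [ 355.9 -289.5   21.4] yaw 85.2 tilt 0.06 w 85.6 q6 -2.26 F [ 0.9  0.4 -0.2]
az units 0.0002 (rows 0.0)  shift units [0.036 0.016 0.084]
time_s: 36.4
eef_pos: [355.5, -289.4, 22.1]
ee_rot: [[-0.996, 0.084, 0.002], [0.084, 0.996, -0.001], [-0.002, -0.001, -1.0]]
ft_force: [0.1, 0.3, 6.2]
gripper_width: 47.4
```

```bash
python3 -m handwheel '[{"tx":0,"ty":0,"tz":-0.2,"ax":0,"ay":0,"az":0},{"tx":0,"ty":0,"tz":-0.6,"ax":0,"ay":0,"az":0},{"tx":0,"ty":0,"tz":-0.8,"ax":0,"ay":0,"az":0},{"tx":0,"ty":0,"tz":-0.9,"ax":0,"ay":0,"az":0},{"tx":0,"ty":0,"tz":-0.9,"ax":0,"ay":0,"az":0},{"tx":0,"ty":0,"tz":-0.7,"ax":0,"ay":0,"az":0},{"tx":0,"ty":0,"tz":-0.3,"ax":0,"ay":0,"az":0},{"tx":0,"ty":0,"tz":0,"ax":0,"ay":0,"az":0.01}]';  python3 -m handwheel '[{"tx":0,"ty":0,"tz":0,"ax":0,"ay":0,"az":0.022},{"tx":0,"ty":0,"tz":0,"ax":0,"ay":0,"az":0.022},{"tx":0,"ty":0,"tz":0,"ax":0,"ay":0,"az":0.022},{"tx":0,"ty":0,"tz":0,"ax":0,"ay":0,"az":0.022},{"tx":0,"ty":0,"tz":0,"ax":0,"ay":0,"az":0.022},{"tx":0,"ty":0,"tz":0,"ax":0,"ay":0,"az":0.022},{"tx":0,"ty":0,"tz":0,"ax":0,"ay":0,"az":0.022},{"tx":0,"ty":0,"tz":0,"ax":0,"ay":0,"az":0.022}]';  python3 -m handwheel '[{"tx":0,"ty":0,"tz":0,"ax":0,"ay":0,"az":0.022},{"tx":0,"ty":0,"tz":0,"ax":0,"ay":0,"az":0.022},{"tx":0,"ty":0,"tz":0,"ax":0,"ay":0,"az":0.012},{"tx":0,"ty":0,"tz":0,"ax":0,"ay":0,"az":0}]'; python3 p.py 572.5 362.5 195 -2
```

```text
time_s: 37.2
eef_pos: [355.9, -289.7, 200.1]
ee_rot: [[-0.989, 0.148, 0.004], [0.147, 0.989, -0.004], [-0.004, -0.003, -1.0]]
ft_force: [-0.8, 0.4, -2.2]
gripper_width: 47.2
time_s: 38.0
eef_pos: [354.5, -288.3, 197.4]
ee_rot: [[-0.307, 0.952, -0.0], [0.952, 0.307, 0.0], [0.0, -0.0, -1.0]]
ft_force: [0.1, -0.5, -1.3]
gripper_width: 47.3
time_s: 38.4
eef_pos: [354.5, -288.4, 197.3]
ee_rot: [[0.034, 0.999, -0.0], [0.999, -0.034, 0.0], [0.0, -0.0, -1.0]]
ft_force: [-0.4, -0.0, -1.3]
gripper_width: 46.7
t 38.4 pos [ 354.5 -288.4  197.3] yaw -1.9 tilt 0.02 w 46.7 q6 -0.74 F [-0.4 -0.  -1.3]
az units 0.0002 (rows 0.0)  shift units [16.452  4.878  0.061]
```

```bash
python3 -m handwheel '[{"tx":0.4,"ty":0.12,"tz":0,"ax":0,"ay":0,"az":0},{"tx":0.8,"ty":0.24,"tz":0,"ax":0,"ay":0,"az":0},{"tx":0.9,"ty":0.267,"tz":0,"ax":0,"ay":0,"az":0},{"tx":0.9,"ty":0.267,"tz":0,"ax":0,"ay":0,"az":0},{"tx":0.9,"ty":0.267,"tz":0,"ax":0,"ay":0,"az":0},{"tx":0.9,"ty":0.267,"tz":0,"ax":0,"ay":0,"az":0},{"tx":0.9,"ty":0.267,"tz":0,"ax":0,"ay":0,"az":0},{"tx":0.9,"ty":0.267,"tz":0,"ax":0,"ay":0,"az":0}]'; python3 -m handwheel '[{"tx":0.9,"ty":0.267,"tz":0,"ax":0,"ay":0,"az":0},{"tx":0.9,"ty":0.267,"tz":0,"ax":0,"ay":0,"az":0},{"tx":0.9,"ty":0.267,"tz":0,"ax":0,"ay":0,"az":0},{"tx":0.9,"ty":0.267,"tz":0,"ax":0,"ay":0,"az":0},{"tx":0.9,"ty":0.267,"tz":0,"ax":0,"ay":0,"az":0},{"tx":0.9,"ty":0.267,"tz":0,"ax":0,"ay":0,"az":0},{"tx":0.9,"ty":0.267,"tz":0,"ax":0,"ay":0,"az":0},{"tx":0.9,"ty":0.267,"tz":0,"ax":0,"ay":0,"az":0}]'; python3 -m handwheel '[{"tx":0.9,"ty":0.267,"tz":0,"ax":0,"ay":0,"az":0},{"tx":0.9,"ty":0.267,"tz":0,"ax":0,"ay":0,"az":0},{"tx":0.55,"ty":0.16,"tz":0,"ax":0,"ay":0,"az":0},{"tx":0.3,"ty":0.09,"tz":0,"ax":0,"ay":0,"az":0},{"tx":0,"ty":0,"tz":0,"ax":0,"ay":0,"az":0},{"tx":0,"ty":0,"tz":0,"ax":0,"ay":0,"az":0}]'; python3 p.py 572.5 362.5 27 -2
python3 - <<'E'
from h import *
for n in("top","side"):
    im=grab(n); cv2.imwrite(f"pics/{n}11.png",im["color"])
E
```

```text
time_s: 39.2
eef_pos: [442.2, -26.1, 197.4]
ee_rot: [[0.032, 1.0, 0.0], [1.0, -0.032, -0.0], [-0.0, 0.0, -1.0]]
ft_force: [1.2, -0.4, -0.4]
gripper_width: 47.0
time_s: 40.0
eef_pos: [537.3, 258.8, 197.2]
ee_rot: [[0.031, 1.0, -0.0], [1.0, -0.031, -0.0], [-0.0, -0.0, -1.0]]
ft_force: [1.6, -0.2, -1.1]
gripper_width: 46.9
time_s: 40.6
eef_pos: [571.7, 361.1, 196.8]
ee_rot: [[0.033, 0.999, -0.001], [0.999, -0.033, -0.002], [-0.002, -0.001, -1.0]]
ft_force: [-0.7, 0.3, -2.0]
gripper_width: 47.0
t 40.6 pos [571.7 361.1 196.8] yaw -1.9 tilt 0.11 w 47.0 q6 0.53 F [-0.7  0.3 -2. ]
az units 0.0003 (rows 0.0)  shift units [0.042 0.025 4.244]
```

View pics/side11.png

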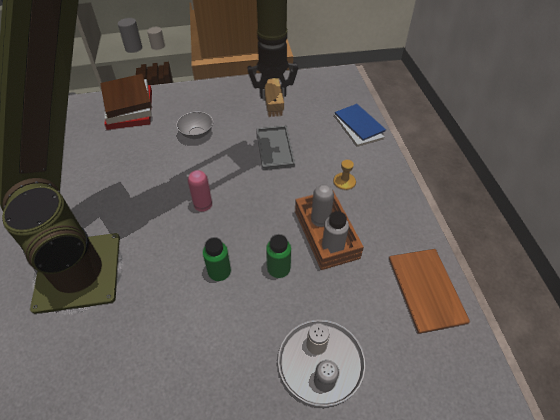

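The brush is held bristles down, in line with the long tray. Now I lower it.

```bash
python3 -m handwheel '[{"tx":0.02,"ty":0.01,"tz":0.5,"ax":0,"ay":0,"az":0},{"tx":0,"ty":0,"tz":0.8,"ax":0,"ay":0,"az":0},{"tx":0,"ty":0,"tz":0.9,"ax":0,"ay":0,"az":0},{"tx":0,"ty":0,"tz":0.8,"ax":0,"ay":0,"az":0},{"tx":0,"ty":0,"tz":0.55,"ax":0,"ay":0,"az":0},{"tx":0,"ty":0,"tz":0.35,"ax":0,"ay":0,"az":0},{"tx":0,"ty":0,"tz":0,"ax":0,"ay":0,"az":0},{"tx":0,"ty":0,"tz":0,"ax":0,"ay":0,"az":0}]'; python3 p.py 572.5 362.5 27 -2
python3 - <<'E'
from h import *
for n in("top","side"):
    im=grab(n); cv2.imwrite(f"pics/{n}12.png",cv2.resize(im["color"][60:220,160:384],None,fx=3,fy=3))
E
```

```text
time_s: 41.5
eef_pos: [573.4, 362.8, 42.0]
ee_rot: [[0.034, 0.999, 0.001], [0.999, -0.034, 0.0], [0.001, 0.001, -1.0]]
ft_force: [0.7, 0.2, -1.1]
gripper_width: 47.2
t 41.5 pos [573.4 362.8  42. ] yaw -2.0 tilt 0.06 w 47.2 q6 0.54 F [ 0.7  0.2 -1.1]
az units 0.0001 (rows 0.0)  shift units [-0.008 -0.023  0.374]
```

View pics/side12.png

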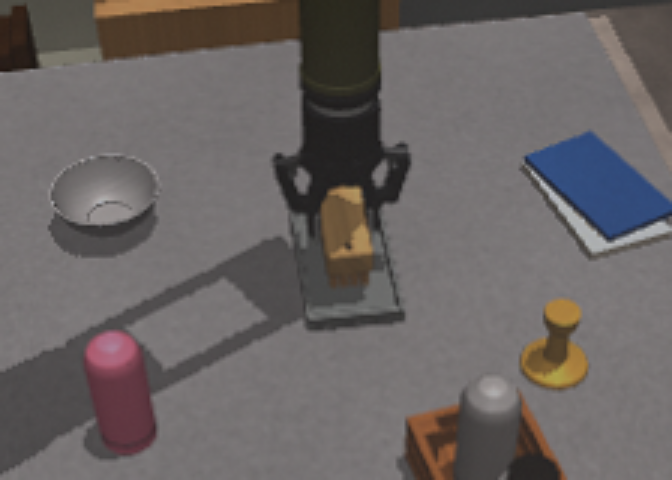

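The brush sits centred over the tray, at about (345,240) in the crop. The last few millimetres follow.

```bash
python3 -m handwheel '[{"tx":0,"ty":0,"tz":0.15,"ax":0,"ay":0,"az":0},{"tx":0,"ty":0,"tz":0.12,"ax":0,"ay":0,"az":0},{"tx":0,"ty":0,"tz":0.03,"ax":0,"ay":0,"az":0},{"tx":0,"ty":0,"tz":0,"ax":0,"ay":0,"az":0}]'; python3 -m handwheel '[{"tx":0,"ty":0,"tz":0.05,"ax":0,"ay":0,"az":0},{"tx":0,"ty":0,"tz":0,"ax":0,"ay":0,"az":0}]';
```

```text
time_s: 42.0
eef_pos: [572.4, 362.9, 28.7]
ee_rot: [[0.034, 0.999, -0.001], [0.999, -0.034, -0.0], [-0.0, -0.001, -1.0]]
ft_force: [0.4, 0.2, -1.0]
gripper_width: 47.1
time_s: 42.2
eef_pos: [573.0, 363.2, 27.2]
ee_rot: [[0.034, 0.999, 0.0], [0.999, -0.034, 0.0], [0.0, 0.0, -1.0]]
ft_force: [0.3, 0.8, -0.8]
gripper_width: 47.1
```

```bash
python3 -m handwheel '[{"tx":0,"ty":0,"tz":0.03,"ax":0,"ay":0,"az":0},{"tx":0,"ty":0,"tz":0,"ax":0,"ay":0,"az":0}]';
```

```text
time_s: 42.4
eef_pos: [573.0, 363.2, 27.1]
ee_rot: [[0.034, 0.999, 0.001], [0.999, -0.034, 0.0], [0.001, 0.001, -1.0]]
ft_force: [-1.5, -0.8, 5.6]
gripper_width: 46.9
```

```bash
python3 -m handwheel '[{"tx":0,"ty":0,"tz":0,"ax":0,"ay":0,"az":0},{"tx":0,"ty":0,"tz":0,"ax":0,"ay":0,"az":0},{"tx":0,"ty":0,"tz":0,"ax":0,"ay":0,"az":0},{"tx":0,"ty":0,"tz":0,"ax":0,"ay":0,"az":0},{"tx":0,"ty":0,"tz":0,"ax":0,"ay":0,"az":0},{"tx":0,"ty":0,"tz":0,"ax":0,"ay":0,"az":0}]' 0;
python3 -m handwheel '[{"tx":0,"ty":0,"tz":-0.2,"ax":0,"ay":0,"az":0},{"tx":0,"ty":0,"tz":-0.6,"ax":0,"ay":0,"az":0},{"tx":0,"ty":0,"tz":-0.9,"ax":0,"ay":0,"az":0},{"tx":0,"ty":0,"tz":-0.9,"ax":0,"ay":0,"az":0},{"tx":0,"ty":0,"tz":-0.9,"ax":0,"ay":0,"az":0},{"tx":0,"ty":0,"tz":-0.9,"ax":0,"ay":0,"az":0},{"tx":0,"ty":-0.6,"tz":-0.4,"ax":0,"ay":0,"az":0},{"tx":0,"ty":-0.9,"tz":0,"ax":0,"ay":0,"az":0}]'; python3 -m handwheel '[{"tx":0.4,"ty":-0.9,"tz":0,"ax":0,"ay":0,"az":0},{"tx":0.4,"ty":-0.9,"tz":0,"ax":0,"ay":0,"az":0},{"tx":0.4,"ty":-0.9,"tz":0,"ax":0,"ay":0,"az":0},{"tx":0.4,"ty":-0.9,"tz":0,"ax":0,"ay":0,"az":0},{"tx":0.4,"ty":-0.7,"tz":0,"ax":0,"ay":0,"az":0},{"tx":0.2,"ty":-0.3,"tz":0,"ax":0,"ay":0,"az":0},{"tx":0,"ty":0,"tz":0,"ax":0,"ay":0,"az":0},{"tx":0,"ty":0,"tz":0,"ax":0,"ay":0,"az":0}]'
cat > chk.py <<'E'
from h import *
for n in("top","side"):
    im=grab(n); cv2.imwrite(f"pics/{n}13.png",im["color"]); P=cloud(im).reshape(-1,3)
    for nm,x,y,r,lo,hi in (("flask_a",647,54,42,65,140),("flask_b",660,-37,42,65,140),("shk_b",559,-286,40,24,90),("shk_a",559,-369,40,24,90),("brush",573,363,80,48,65),("candle",754,186,42,20,90),("bowl",328,460,75,38,52),("pink",332,170,42,20,140),("green1",508.6,-73,42,20,140),("green2",359,-56,42,20,140)):
        Q=P[(P[:,2]>lo)&(P[:,2]<hi)&(np.hypot(P[:,0]-x,P[:,1]-y)<r)]
        if len(Q)<10: print(n,nm,"few",len(Q));continue
        q=Q[:,:2].astype(np.float32);c,rd=cv2.minEnclosingCircle(q);R=cv2.minAreaRect(q)
        print(n,nm,np.round(c,1),round(rd,1),"ztop %.1f"%np.percentile(Q[:,2],98),np.round(R[0],1),np.round(R[1],1),round(R[2],1))
E
python3 chk.py
```

```text
time_s: 43.0
eef_pos: [572.8, 363.0, 25.8]
ee_rot: [[0.034, 0.999, -0.0], [0.999, -0.034, -0.0], [-0.0, -0.0, -1.0]]
ft_force: [0.4, 0.1, 0.3]
gripper_width: 85.6
time_s: 43.8
eef_pos: [516.1, 366.3, 222.4]
ee_rot: [[0.036, 0.999, 0.008], [0.999, -0.036, 0.005], [0.005, 0.008, -1.0]]
ft_force: [0.2, -0.4, 0.6]
gripper_width: 85.8
time_s: 44.6
eef_pos: [332.7, 459.1, 218.2]
ee_rot: [[0.033, 0.999, 0.001], [0.999, -0.033, -0.0], [0.0, 0.001, -1.0]]
ft_force: [-0.1, -1.4, -0.7]
gripper_width: 85.3
top flask_a [646.9  54.9] 27.0 ztop 137.5 [646.   54.7] [52.6 50.8] 89.3
top flask_b [660.3 -35.1] 30.5 ztop 131.5 [658.9 -34.4] [59.8 56.9] 53.5
top shk_b [ 556.7 -285.4] 23.0 ztop 79.8 [ 556.8 -284.3] [43.8 44.1] 45.3
top shk_a [ 556.1 -365.5] 24.2 ztop 83.6 [ 556.  -364.3] [47.2 42.8] 17.5
top brush [570.3 363.1] 62.3 ztop 60.9 [570.6 363. ] [118.9  48.5] 87.0
top candle [754.8 187.2] 18.3 ztop 78.5 [754.2 187.4] [34.4 33.4] 55.3
top bowl [329.2 482.8] 59.5 ztop 49.1 [329.4 479.2] [105.7 116.3] 90.0
top pink [331.4 171.2] 26.9 ztop 130.2 [332.3 171.2] [53.4 49.7] 89.7
top green1 [508.6 -72.
[... 152 characters left out ...]
7 ztop 137.6 [645.7  50.5] [48.4 49.4] 35.1
side flask_b [659.9 -36.5] 30.2 ztop 130.1 [658.6 -39.5] [50.4 59.1] 74.8
side shk_b [ 557.4 -289.2] 23.0 ztop 79.0 [ 558.1 -289.2] [43.4 43.4] 36.2
side shk_a [ 556.8 -367.9] 24.2 ztop 82.3 [ 557.1 -369.2] [43.5 46.5] 83.1
side brush [570.5 362.3] 64.0 ztop 59.1 [569.5 361.8] [126.1  48.8] 87.4
side candle [753.9 185.6] 19.5 ztop 76.2 [754.4 185.8] [36.2 34. ] 39.8
side bowl [328.7 481.9] 60.2 ztop 48.2 [328.3 478.8] [118.6 108.5] 1.8
side pink [332.6 166. ] 25.7 ztop 129.1 [333.  164.3] [47.9 47.2] 61.0
side green1 [508.6 -74.1] 29.9 ztop 122.6 [508.8 -78.4] [51.2 58.9] 89.2
side green2 [360.6 -58.2] 29.5 ztop 122.7 [361.4 -60.5] [57.3 52.8] 21.2
```

View pics/top13.png

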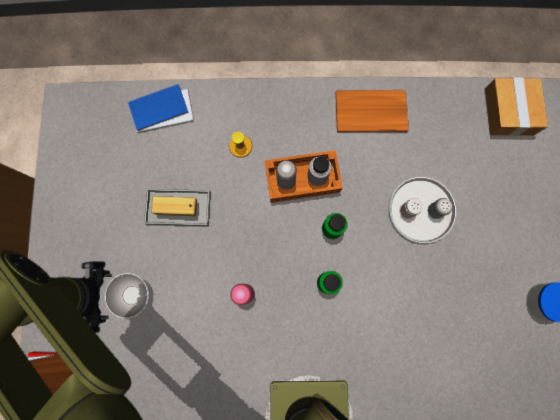

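View pics/side13.png

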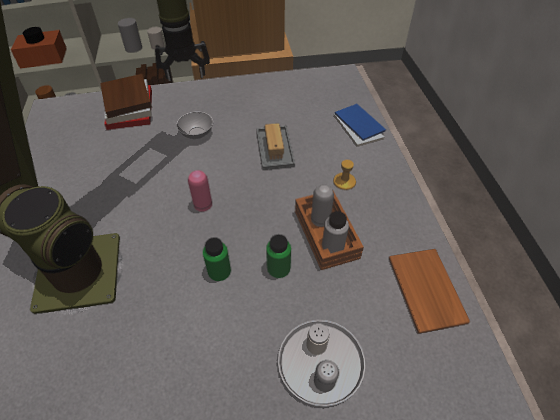

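All five things are in place. In the top view the flasks are at (286,174) and (320,168), the shakers at (413,207) and (443,207), and the brush at (174,206). The bowl and candlestick are where they were. I hand in.

```bash
python3 -c "
from cell import ctrl
print(ctrl.job_done()); print(ctrl.get_obs()['time_s'])"
```

```text
the job is handed in; nothing more can be done
None
the job is handed in; nothing more can be done
```

The job is handed in: both flasks stand upright in the crate, both shakers stand upright in the round tray, and the brush lies bristles down along the long tray. I went in the order asked (flasks, shakers, brush). Each thing was lowered until the wrist felt about 5–6 N, then released, and the last move ended at 44.6 s of the 122 s allowed.

- **Placement:** The last pictures from both cameras show every item upright and fully inside its container. Top heights fit things resting on the container floors, within about 2 mm. The brush lies within about 1° of the tray's long axis.
- **Left alone:** The candlestick and the pink and green decoys measured within about 1 mm of the start in each view. My first bowl measurement failed because the arm was in the way, so the bowl has no measured start position. It sits at the same place in both pictures and the gripper never came near its height.
- **Disagreement:** The two cameras differ by up to about 4 mm in y on some items, flask_a and shaker_b among them. That is a little over the stated calibration but well inside the room each item has.

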